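Load the orbital shaker: every vessel in its own clamp

ROBOT

A 6-joint arm with a two-finger parallel gripper is mounted at the origin on a cart in front of the work surface, level with it; the furniture and walls round the work are solid. World frame = base frame: x ahead of the robot, y to its left, z up, the work surface at z = 0. Lengths are in mm, angles in rad, forces in N, time in s.
With the tool pointing down it reaches from about 275 to 1000 mm from the base axis. Payload 8.4 kg.
Tool frame: the origin (TCP) lies at the very end of the fingers, on their centre line; the grasp point (between the pads) lies 19 mm behind it; x points along the fingers, y is the direction in which the jaws open and shut, and the axes are right-handed (so a half turn about x gives the same grasp; the last joint's range is limited). The gripper opens to 85 mm and grips with 20 to 120 N. Pads are 22 mm wide; open, the fingers measure 114 mm over their backs; the gripper's body (76 mm by 85 mm) begins 54 mm behind the grasp point. The pads swing forward as they close: fully open they stand 13 mm farther back than shut.
Start: joints at [-1.325, 0.353, 1.633, -0, 1.155, -0.002], TCP at [153.293, -605.912, 231.281] pointing down, gripper open.
Joint ranges: [-2.63, 2.63], [-0.92, 2.1], [0.06, 2.66], [-1.3, 4.44], [0, 2.69], [-3.02, 3.02]. Speed limits (rad/s): [2.22, 2.22, 2.79, 3.14, 3.14, 3.14].

INTERFACE

Orientations are given as [roll, pitch, yaw] about the fixed x, y, z axes, in that order (R = Rz(yaw) Ry(pitch) Rx(roll)).
In Python, from cell import r gives the robot as it stands.
- The arm moves only by the tool send_rows, never from a script. Its argument "plan" is one flat list of numbers, 6 for each row, row after row: the shift along the tool's x, y, z in m, then the turn, a rotation vector about the tool's x, y, z in rad. In form: [tx, ty, tz, wx, wy, wz, tx, ty, tz, wx, wy, wz, ...]. A call has 1 to 12 rows; each row is the pose to reach, as a shift and turn from the pose commanded when the call began, along the tool's axes at that moment; what a row does not reach only later rows make up. A row lasts 1/8 s, in which the tool goes at most 62.5 mm and 10.7 degrees, less where a joint would pass 70% of its speed; a pose out of reach is approached as far as the arm can. A call with a gripper value outside its range is refused whole. "hand" is the closure, from -1 (fully open) to 1 (shut), set as the call begins (left out, the last holds). The fingers move at their own pace and stop on an object; "newtons" is the grip in N (left out, the last holds). Time passes only in rows, so rows that repeat a pose let the fingers close. It gives the time, the measured TCP pose, the force and the opening at its end, in the units of the state.
- r.get_state(): the state, without advancing time (a new reading comes with each control period).
- r.read_camera(name): name is "side" or "top" or "wrist"; returns a dict with "color" (480x640x3 uint8, red, green, blue), "K" (3x3 intrinsics, pixels), "xyz" and "orientation" of the camera in the world. Camera axes: x right, y up, looking along -z (the intrinsics and any distortion apply to the point x, -y, -z); pixel columns grow to the right and rows downward; lengths in mm; the calibration is good to about 2 mm. A picture is of the moment at which its call begins. There is no depth.
- r.job_done(): hands the job in, once; it reports no verdict.
Trained networks look in a picture, given as the dict that the camera call returned (one of the last four; its "shot" number tells which), for a name from the list of things; names that differ only in an ending like _2 or _b are one class to them, and where a whole thing is asked for, a point or a joint stands for the part that bears it (a point fixed in the world has none). Each returns a list of dicts, best first, with "p" (0 to 1); they miss things now and then, are a little off and sometimes report something else, mostly with a low value. They report only what shows in the picture. A call takes as long as a camera call. They do not tell look-alikes from the thing itself.
- r.find_in(picture, target): "location" ([column, row] in pixels, amid what is visible of it).
- r.spot_point(picture, target): "location" ([column, row] in pixels: a listed point, or the origin of a listed thing).
The state is a dict: "t": time; "joint_pos": joint angles; "joint_velocities": joint speeds; "joint_torque": joint torques, N m; "tool_pos": TCP position; "orientation": TCP orientation; "wrist_force": force on the tool from outside, world axes, zero at the start; "moment": the same for the moment, N m; "gripper_width": opening from 0.0 (shut) to 1.0 (fully open).
Only numpy, scipy, OpenCV 4.12 (cv2) and the standard library are available. Lean on these libraries where they do the work, as an engineer would, in place of code of your own. Each camera call takes 0.05 s, during which the arm holds its last target.

TASK

Load the orbital shaker for its run: stand each of the four capped vessels (the wide round bottle, the smaller round bottle, the square bottle and the little vial) in the spring clamp on the platform made for its size and shape. The smaller round bottle was left in the wide bottle's clamp, so move it to its own clamp before the wide one goes in. Seat every vessel upright and fully home on the clamp's base, set them down without dropping or tipping any, and leave the rubber bulb where it lies.

Things in the scene. Friction and masses are not known exactly. Their poses are not given: they have to be found in the camera images.
- large_bottle: Wide round clear screw-cap bottle, blue cap, body 69 mm across, 138 mm tall, about 0.32 kg. Cap and neck 43 mm across, 88 to 138 mm above the underside: grip there from above. Starts in the white spill tray (250 mm square, floor 3 mm thick, rim 16 mm high). Origin: centre of its underside; z up along it.
- small_bottle: Smaller round clear screw-cap bottle, blue cap, body 56 mm across, 105 mm tall, about 0.16 kg. Cap and neck 35 mm across, 67 to 105 mm above the underside: grip there from above. Starts standing loosely in clamp_large, where it does not belong. Origin: centre of its underside; z up along it.
- square_bottle: Dark brown square bottle, body 65 mm square and 125 mm high, 160 mm tall with its round dark cap, about 0.23 kg. Cap 37 mm across, 141 to 160 mm above the underside: grip there from above. Starts in the white spill tray (250 mm square, floor 3 mm thick, rim 16 mm high). Turned at random. Origin: centre of its underside; x and y square to its flat sides, z up.
- vial: Small glass vial with a black cap, body 23 mm across, 44 mm tall, about 16 g. Cap 18 mm across, 28 to 44 mm above the underside: grip there from above. Starts in the white spill tray (250 mm square, floor 3 mm thick, rim 16 mm high). Origin: centre of its underside; z up along it.
- clamp_large: Largest round spring clamp, for the wide bottle: base 3 mm thick, four stiff upright steel leaves round a space 75 mm across, tips flared outward to 85 mm across inside, 52 mm above the platform. Fixed on the shaker platform, any corner. Origin: centre of its underside, on the platform top; z up. Vessel fully home: its underside 3 mm above this origin.
- clamp_small: Middle-sized round spring clamp, for the smaller bottle: base 3 mm thick, four stiff leaves round a space 62 mm across, tips flared to 72 mm, 43 mm above the platform. Fixed on the shaker platform, any corner. Origin: centre of its underside, on the platform top; z up. Vessel fully home: its underside 3 mm above this origin.
- clamp_square: Square spring clamp, for the square bottle: base 3 mm thick, a flat leaf 34 mm wide amid each side of a space 72 mm square, tips flared to 82 mm, 52 mm above the platform. Turn the bottle's sides parallel to the leaves (any quarter turn); x and y are square to the leaves. Fixed on the shaker platform, any corner. Origin: centre of its underside, on the platform top; z up. Vessel fully home: its underside 3 mm above this origin.
- clamp_vial: Smallest round spring clamp, for the vial: base 3 mm thick, four stiff leaves round a space 30 mm across, tips flared to 40 mm, 18 mm above the platform. Fixed on the shaker platform, any corner. Origin: centre of its underside, on the platform top; z up. Vessel fully home: its underside 3 mm above this origin.
- shaker: Low orbital shaker, fixed: white housing, drilled metal platform 270 mm square, its top 48 mm above the bench; the control panel reaches 165 mm from the middle towards its own -x. It carries the four clamps, about 130 mm apart in a two-by-two square. Origin: on the bench under the platform's middle; z up.
- rubber_bulb: Bystander: red rubber pipette bulb, 36x72x36 mm, lying in the spill tray among the vessels; leave it. Origin: centre of its underside; long axis y.
Mind the look-alikes: they are no part of the job. Leave any red or turquoise look-alike of the large_bottle alone.

How it is judged (in metres and radians):
At the end, for the whole second after the job is handed in: Each vessel (wide bottle, smaller bottle, square bottle, vial) stands in its own clamp: axis within 10 mm of the clamp's, underside on the clamp's base (within 4 mm), leaning less than 4.5 degrees, at rest and released (horizontal distance between large_bottle and clamp_large below 0.01 m and z of large_bottle in the frame of clamp_large between -0.001 and 0.007 m and angle between each of large_bottle, small_bottle, square_bottle, vial's own z axis and vertical below 0.08 rad and linear speed of each of large_bottle, small_bottle, square_bottle, vial below 0.02 m/s and angular speed of each of large_bottle, small_bottle, square_bottle, vial below 0.2 rad/s and horizontal distance between small_bottle and clamp_small below 0.01 m and z of small_bottle in the frame of clamp_small between -0.001 and 0.007 m and horizontal distance between square_bottle and clamp_square below 0.01 m and z of square_bottle in the frame of clamp_square between -0.001 and 0.007 m and horizontal distance between vial and clamp_vial below 0.01 m and z of vial in the frame of clamp_vial between -0.001 and 0.007 m); the robot touches nothing.
It fails at once if a vessel tips over (leans more than 40 degrees) (angle between any of large_bottle, small_bottle, square_bottle, vial's own z axis and vertical above 0.7 rad).
It fails at once if a vessel is dropped or thrown (moves faster than 0.55 m/s, a fall of some 15 mm, with no finger on it) ((linear speed of large_bottle above 0.55 m/s and contact force between the fingers and large_bottle below 0.01 N) or (linear speed of small_bottle above 0.55 m/s and contact force between the fingers and small_bottle below 0.01 N) or (linear speed of square_bottle above 0.55 m/s and contact force between the fingers and square_bottle below 0.01 N) or (linear speed of vial above 0.55 m/s and contact force between the fingers and vial below 0.01 N)).
It fails at once if the rubber bulb is moved more than 25 mm (distance of rubber_bulb from where it was at the start of the episode above 0.025 m).
It also fails if it takes over 109 s, if anything falls off the work surface, if the arm or the gripper's body presses on something with over 40 N, if the wrist force passes 120 N, or if a joint passes its speed limit or range.

## Working session

There is one attempt and no reset: what is moved stays moved. The work goes in short steps, Python scripts to look and compute and a tool call to move; the robot and the scene stay as the last step left them, time stands still between calls to the robot, and variables do not carry over. Pictures are saved under pics/ and viewed, and the job is handed in when it is done.

Besides the shell and the picture viewer there is one more tool, called after "Request:" by a JSON object that holds its "fn" and its "kwargs", one argument or row to a line. send_rows: Moves the arm, as the interface text tells. Its arguments: {"type":"object","properties":{"plan":{"type":"array","items":{"type":"number"}},"hand":{"type":"number"},"newtons":{"type":"number"}},"required":["plan"]}

```bash
ls; mkdir -p pics; python3 - <<'E'
from cell import r
import cv2,json
print(r.get_state())
for n in ["side","top","wrist"]:
    p=r.read_camera(n)
    cv2.imwrite(f"pics/{n}0.png",p["color"][:,:,::-1])
    print(n,p["K"],p["xyz"],p["orientation"],[k for k in p], p.get("distortion"))
    for t in ["large_bottle","small_bottle","square_bottle","vial","clamp_large","clamp_small","clamp_square","clamp_vial","shaker","rubber_bulb"]:
        f=r.spot_point(p,t)
        print(t,[(d["location"],round(d["p"],2)) for d in f[:3]])
E
```

```text
pics
{'t': 0.0, 'joint_pos': array([-1.32539482e+00,  3.53629986e-01,  1.63413497e+00, -1.28960952e-05,
        1.15519788e+00, -2.40168084e-03]), 'joint_velocities': array([ 3.72641123e-05, -1.43383822e-03, -1.51051632e-03,  6.65595745e-04,
        1.16366271e-03,  1.69870008e-03]), 'joint_torque': array([ 1.87420839e-03, -6.05234456e+01, -3.42069089e+01,  2.01266153e-04,
        9.32268013e-03, -3.23892516e-05]), 'tool_pos': array([ 153.17648614, -605.44914465,  230.57266629]), 'orientation': array([-1.56459268,  1.56942609,  1.82480838]), 'wrist_force': array([-0.1312904 , -0.42972938,  0.21875473]), 'moment': array([-0.04779409, -0.02103483, -0.02748489]), 'gripper_width': 1.0005707307107283}
side [[512.69091987   0.         322.33190767]
 [  0.         512.69091987 232.63311711]
 [  0.           0.           1.        ]] [ 255.18845915 -751.33128052  596.75395403] [ 0.99656496 -0.00992763 -0.29866356] ['color', 'K', 'xyz', 'orientation', 'shot'] None
large_bottle [([293.2, 225.0], 0.84), ([222.3, 216.3], 0.77), ([228.3, 253.1], 0.67)]
small_bottle [([361.4, 339.9], 0.58)]
square
[... 858 characters left out ...]
_small [([376.1, 183.3], 0.74)]
clamp_square [([442.9, 185.3], 0.82), ([237.3, 260.4], 0.43)]
clamp_vial [([377.4, 252.6], 0.78), ([373.7, 186.5], 0.19)]
shaker [([405.1, 221.6], 0.74), ([186.7, 187.7], 0.69)]
rubber_bulb [([173.0, 250.7], 0.6), ([444.5, 251.5], 0.39), ([249.2, 198.8], 0.16)]
wrist [[359.03244803   0.         319.74414681]
 [  0.         359.03244803 241.54189976]
 [  0.           0.           1.        ]] [ 223.77211753 -587.79781361  373.61805186] [-0.28998924 -0.00145253 -1.32254107] ['color', 'K', 'xyz', 'orientation', 'shot'] None
large_bottle []
small_bottle []
square_bottle []
vial []
clamp_large []
clamp_small []
clamp_square []
clamp_vial []
shaker []
rubber_bulb []
```

View pics/top0.png

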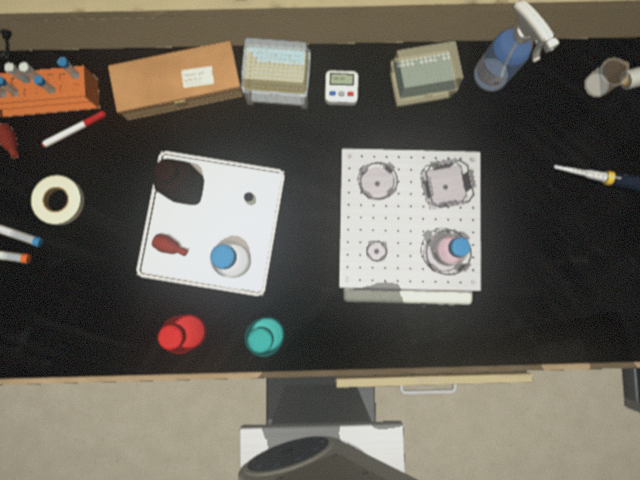

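View pics/side0.png

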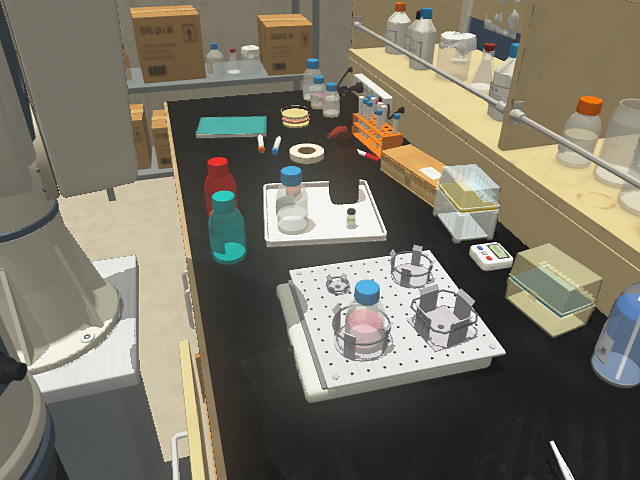

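The top view shows three candidates for the wide bottle: clear with a blue cap in the tray at (225,257), red at (181,334) and turquoise at (265,337). The small bottle, in clamp_large at (458,247), also has a blue cap. The clear one in the tray fits the description. Next I'll take close crops.

```bash
cat > h.py <<'E'
import numpy as np, cv2
from scipy.spatial.transform import Rotation as Ro
from cell import r
def pix2w(p,uv,z):
    R=Ro.from_euler('xyz',p["orientation"]).as_matrix()
    K=p["K"]; d=np.linalg.inv(K)@np.array([uv[0],uv[1],1.]); d=R@np.array([d[0],-d[1],-d[2]])
    c=np.array(p["xyz"]); return c+d*(z-c[2])/d[2]
def w2pix(p,X):
    R=Ro.from_euler('xyz',p["orientation"]).as_matrix()
    v=R.T@(np.array(X,float)-np.array(p["xyz"])); q=p["K"]@np.array([v[0],-v[1],-v[2]]); return q[:2]/q[2]
def crop(p,x0,y0,w,h,s,name,draw=()):
    im=cv2.resize(p["color"][y0:y0+h,x0:x0+w,::-1].copy(),None,fx=s,fy=s,interpolation=cv2.INTER_CUBIC)
    for (u,v) in draw: cv2.drawMarker(im,(int((u-x0+.5)*s),int((v-y0+.5)*s)),(0,255,0),cv2.MARKER_CROSS,14,1)
    cv2.imwrite("pics/"+name,im)
E
python3 - <<'E'
from h import *
p=r.read_camera("top")
import pickle; pickle.dump(p,open("top.pkl","wb"))
crop(p,130,145,160,155,5,"tray1.png"); crop(p,335,145,160,165,4,"shk1.png")
p=r.read_camera("side"); pickle.dump(p,open("side.pkl","wb"))
E
```

```text
(no output)
```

View pics/tray1.png

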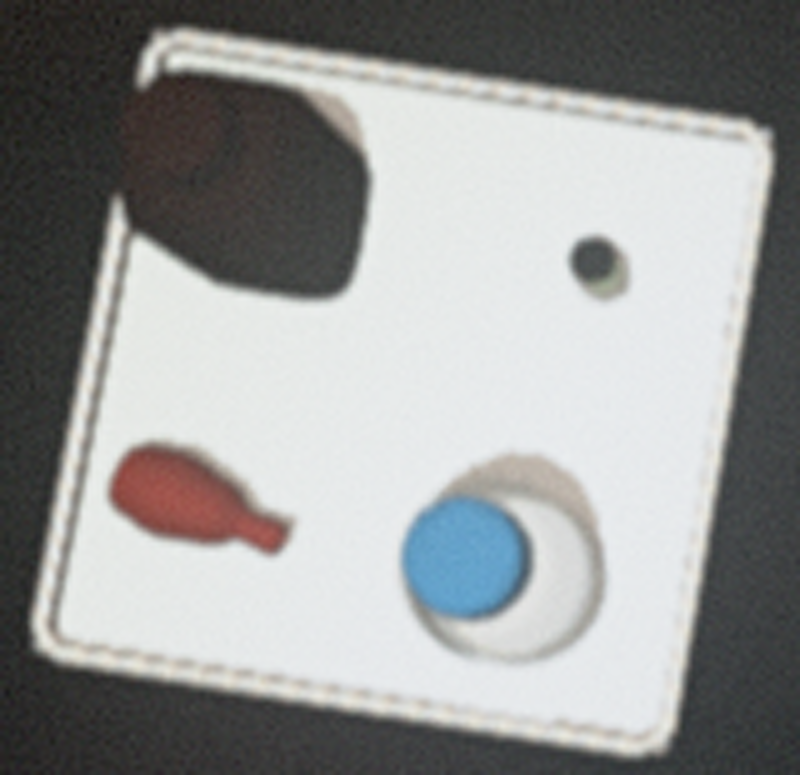

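View pics/shk1.png

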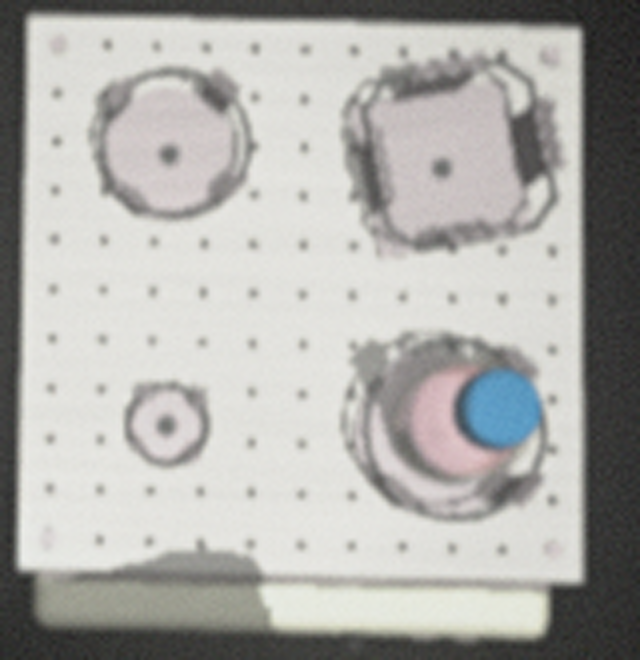

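```bash
python3 - <<'E'
from h import *
import pickle
p=pickle.load(open("top.pkl","rb"))
def t(c): return ((c[0]+.5)/5-.5+130,(c[1]+.5)/5-.5+145)
def s(c): return ((c[0]+.5)/4-.5+335,(c[1]+.5)/4-.5+145)
for n,px,z in [("large cap",t((466,558)),141),("large body",t((505,573)),50),("square cap",t((180,135)),163),("vial cap",t((596,258)),47),("vial bot",t((607,277)),6),
 ("small cap",s((502,408)),156),("c_small",s((170,154)),51),("c_square",s((442,168)),51),("c_vial",s((167,425)),51),("shk tl",s((28,14)),48),("shk tr",s((582,28)),48),("shk br",s((584,583)),48),("shk bl",s((18,570)),48),
 ("lamp ring",s((455,430)),60),("tray tl",t((150,32)),16),("tr",t((772,130)),16),("br",t((660,752)),16),("bl",t((38,648)),16)]:
    print(n,np.round(px,1),pix2w(p,px,z).round(1))
a=r.read_camera("top"); im=a["color"].astype(int)
def seg(mask,x0,y0,x1,y1,n):
    m=np.zeros(mask.shape,bool); m[y0:y1,x0:x1]=mask[y0:y1,x0:x1]
    k,l,st,ce=cv2.connectedComponentsWithStats(m.astype(np.uint8)); i=1+np.argmax(st[1:,4]); print(n,ce[i],st[i])
blue=(im[...,2]-im[...,0]>50)
seg(blue,200,235,255,290,"large"); seg(blue,430,220,480,270,"small")
p=pickle.load(open("side.pkl","rb"))
crop(p,250,230,270,170,3,"side_shk.png"); crop(p,255,130,140,120,6,"side_tray.png")
E
```

```text
large cap [222.8 256.2] [474.7 161.3 141. ]
large body [230.6 259.2] [475.4 162.9  50. ]
square cap [165.6 171.6] [620.5 253.7 163. ]
vial cap [248.8 196.2] [596.6 127.1  47. ]
vial bot [251. 200.] [596.6 128.1   6. ]
small cap [460.1 246.6] [ 479.8 -246.   156. ]
c_small [377.1 183.1] [ 615.4 -121.1   51. ]
c_square [445.1 186.6] [ 605.4 -252.2   51. ]
c_vial [376.4 250.9] [ 484.3 -115.    51. ]
shk tl [341.6 148.1] [686.8 -54.7  48. ]
shk tr [480.1 151.6] [ 673.5 -324.5   48. ]
shk br [480.6 290.4] [ 404.3 -311.1   48. ]
shk bl [339.1 287.1] [417.3 -42.1  48. ]
lamp ring [448.4 252.1] [ 477.8 -250.1   60. ]
tray tl [159.6 151. ] [698.6 308.5  16. ]
tr [284.  170.6] [652.7  60.1  16. ]
br [261.6 295. ] [406.1 108.7  16. ]
bl [137.2 274.2] [452.9 351.8  16. ]
large [222.11009174 256.09174312] [211 245  24  23 436]
small [460.06405694 246.69395018] [451 238  19  19 281]
```

View pics/side_shk.png

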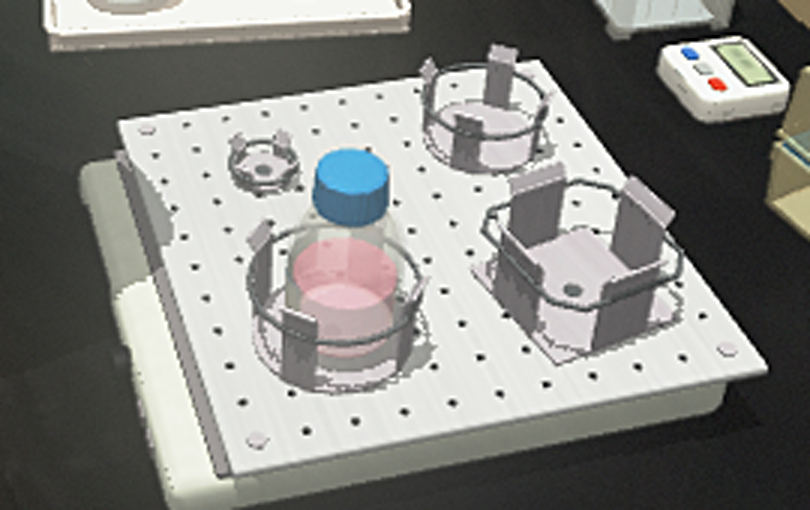

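View pics/side_tray.png

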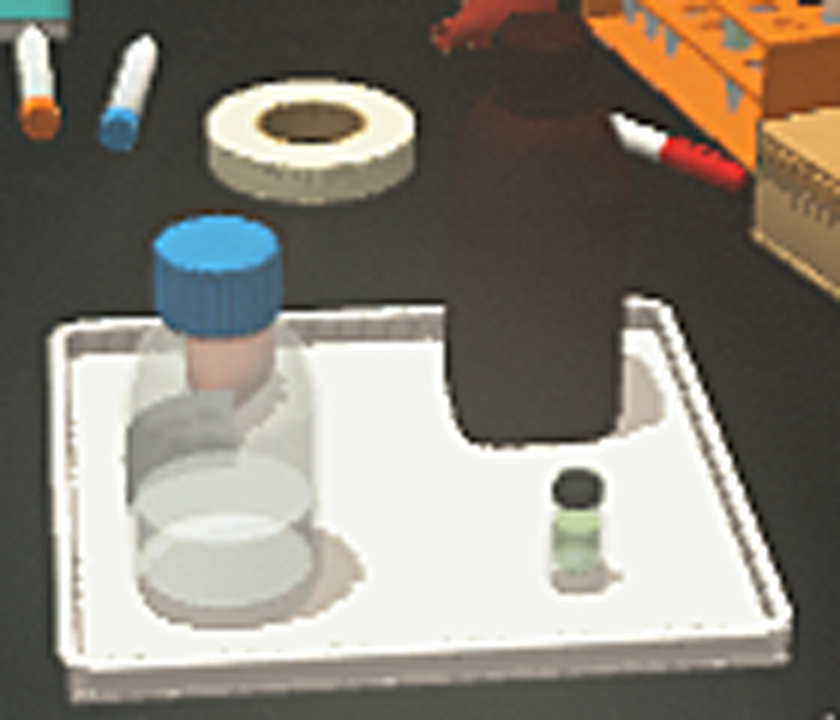

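```bash
cat >> h.py <<'E'
def fit_dark(): pass
def S():
    s=r.get_state(); return s
def toolR(s): return Ro.from_euler('xyz',s["orientation"]).as_matrix()
def down(a):
    # tool x down; tool y at world heading a (deg)
    a=np.radians(a); y=np.array([np.cos(a),np.sin(a),0]); x=np.array([0,0,-1.]); z=np.cross(x,y); return np.c_[x,y,z]
def delta(xyz,a):
    s=S(); R=toolR(s); t=R.T@(np.array(xyz,float)-s["tool_pos"])/1000; w=Ro.from_matrix(R.T@down(a)).as_rotvec()
    print("from",s["tool_pos"].round(1),"d",np.linalg.norm(t).round(3),"ang",np.degrees(np.linalg.norm(w)).round(1)," ROW",t.round(4).tolist(),w.round(4).tolist(),"q6",s["joint_pos"][5].round(2)); return t,w
def stat():
    s=S(); R=toolR(s); print("t",round(s["t"],2),"pos",s["tool_pos"].round(1),"yhead",np.degrees(np.arctan2(R[1,1],R[0,1])).round(2),"tilt",np.degrees(np.arccos(-R[2,0])).round(2),"F",s["wrist_force"].round(1),"w",round(s["gripper_width"],3),"q",s["joint_pos"].round(2))
E
python3 - <<'E'
from h import *
stat(); s=S(); print(toolR(s).round(3))
p=r.read_camera("wrist"); R=toolR(s)
print("cam in tool",(R.T@(np.array(p["xyz"])-s["tool_pos"])).round(1)); C=Ro.from_euler('xyz',p["orientation"]).as_matrix(); print((R.T@C).round(3))
# square bottle fit
import pickle
from scipy.optimize import differential_evolution
T=pickle.load(open("top.pkl","rb")); D=pickle.load(open("side.pkl","rb"))
mt=(T["color"].max(2)<110); ms=(D["color"].max(2)<95)
# valid regions: tray interior
def hullpts(x,y,a,z0=3):
    c,sn=np.cos(a),np.sin(a); P=[]
    for z in (z0,z0+122):
        h=32.5;k=8
        for sx,sy in ((1,1),(1,-1),(-1,1),(-1,-1)):
            for th in np.linspace(0,np.pi/2,5):
                lx=sx*(h-k+k*np.cos(th)); ly=sy*(h-k+k*np.sin(th)); P.append((x+c*lx-sn*ly,y+sn*lx+c*ly,z))
    return P
def sil(cam,x,y,a):
    q=np.array([w2pix(cam,P) for P in hullpts(x,y,a)]); m=np.zeros((480*4,640*4),np.uint8)
    cv2.fillConvexPoly(m,cv2.convexHull(np.round((q+.5)*4).astype(np.int32)),255)
    return cv2.resize(m,(640,480),interpolation=cv2.INTER_AREA)/255.
# regions
vt=np.zeros((480,640),bool)
cv2_m=np.zeros((480,640),np.uint8); poly=np.array([w2pix(T,X) for X in [(690,296,16),(646,70,16),(412,114,16),(456,338,16)]]); cv2.fillConvexPoly(cv2_m,poly.round().astype(np.int32),1); vt=cv2_m>0; vt[:,225:]=False; vt[235:]=False
vs=np.zeros((480,640),bool); vs[185:215,320:375]=True
def cost(v):
    x,y,a=v
    return (np.abs(sil(T,x,y,a)-mt)[vt]).sum()+ (np.abs(sil(D,x,y,a)-ms)[vs]).sum()*.5
res=differential_evolution(cost,[(590,650),(225,275),(-np.pi/4,np.pi/4)],seed=1,maxiter=40,popsize=12)
print(res.x,np.degrees(res.x[2]),res.fun)
x,y,a=res.x
for cam,n,b in ((T,"sqt.png",(140,140,100,90)),(D,"sqs.png",(300,110,120,120))):
    crop(cam,*b,6,n,[w2pix(cam,P) for P in hullpts(x,y,a)]+[w2pix(cam,(x,y,163)),w2pix(cam,(x,y,3))])
E
```

```text
t 1.8 pos [ 153.3 -605.9  231.3] yhead -75.8 tilt 0.0 F [ 1.1  0.  -0.3] w 0.999 q [-1.33  0.35  1.63  0.    1.16 -0.  ]
[[ 0.     0.245 -0.969]
 [ 0.    -0.969 -0.245]
 [-1.    -0.    -0.   ]]
cam in tool [-142.3   -0.3  -72.8]
[[-0.001  0.286 -0.958]
 [ 1.     0.    -0.002]
 [-0.    -0.958 -0.286]]
[ 6.25956651e+02  2.61074275e+02 -3.72175703e-01] -21.324097033830963 209.0156862745098
```

View pics/sqt.png

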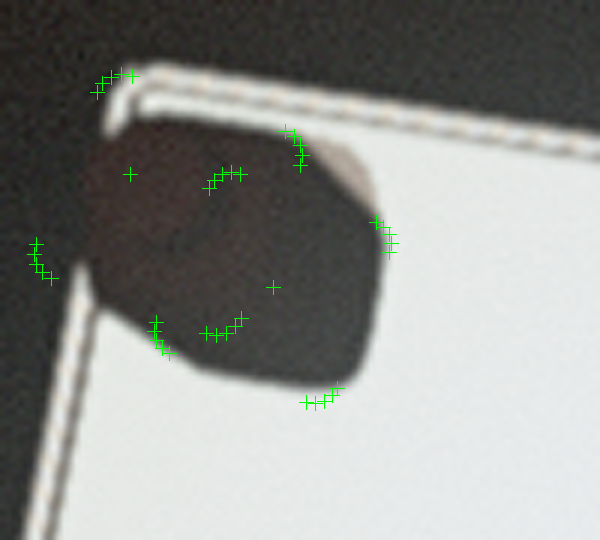

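View pics/sqs.png

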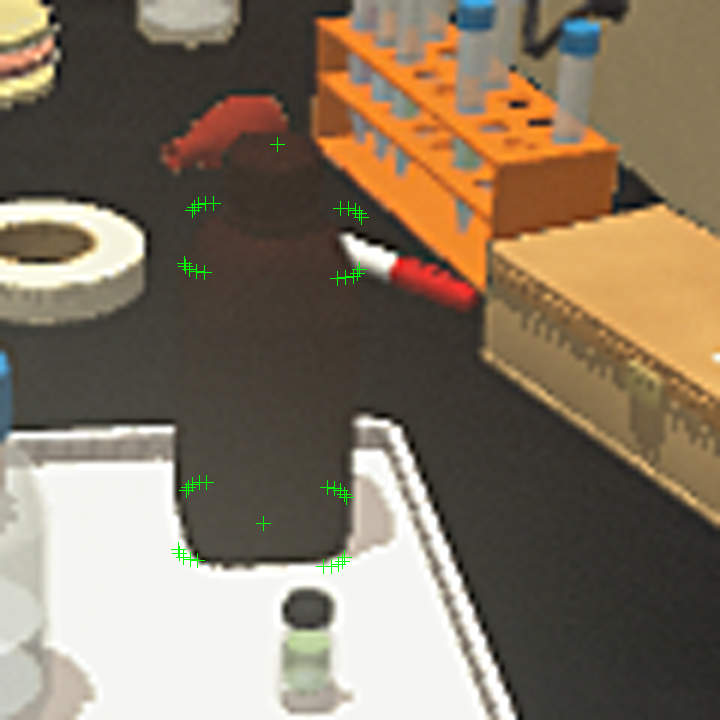

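```bash
python3 - <<'E'
from h import *
delta((480,-246,260),-90)
E
```

```text
from [ 153.3 -605.9  231.3] d 0.487 ang 14.2  ROW [-0.0287, -0.2688, -0.405] [0.2478, -0.0, -0.0] q6 -0.0
```

Request:
{"fn": "send_rows", "kwargs": {
  "plan": [-0.0287,-0.2688,-0.405,0.2478,0,0,-0.0287,-0.2688,-0.405,0.2478,0,0,-0.0287,-0.2688,-0.405,0.2478,0,0,-0.0287,-0.2688,-0.405,0.2478,0,0,-0.0287,-0.2688,-0.405,0.2478,0,0,-0.0287,-0.2688,-0.405,0.2478,0,0,-0.0287,-0.2688,-0.405,0.2478,0,0,-0.0287,-0.2688,-0.405,0.2478,0,0,-0.0287,-0.2688,-0.405,0.2478,0,0,-0.0287,-0.2688,-0.405,0.2478,0,0],
  "hand": -1
}}

```text
t: 3.1
tool_pos: [479.7, -246.1, 259.9]
orientation: [0.42, 1.57, -2.721]
wrist_force: [0.2, -0.7, 0.4]
gripper_width: 0.998
```

```bash
python3 - <<'E'
from h import *
stat()
p=r.read_camera("wrist"); crop(p,0,0,640,480,1.25,"w1.png",[w2pix(p,(479.8,-246,156)),w2pix(p,(605.4,-252.2,51)),w2pix(p,(615.4,-121.1,51)),w2pix(p,(484.3,-115,51))])
E
```

```text
t 3.1 pos [ 479.7 -246.1  259.9] yhead -89.95 tilt 0.03 F [ 0.2 -0.7  0.4] w 0.998 q [-0.48  0.19  1.79 -0.    1.16  1.09]
```

View pics/w1.png

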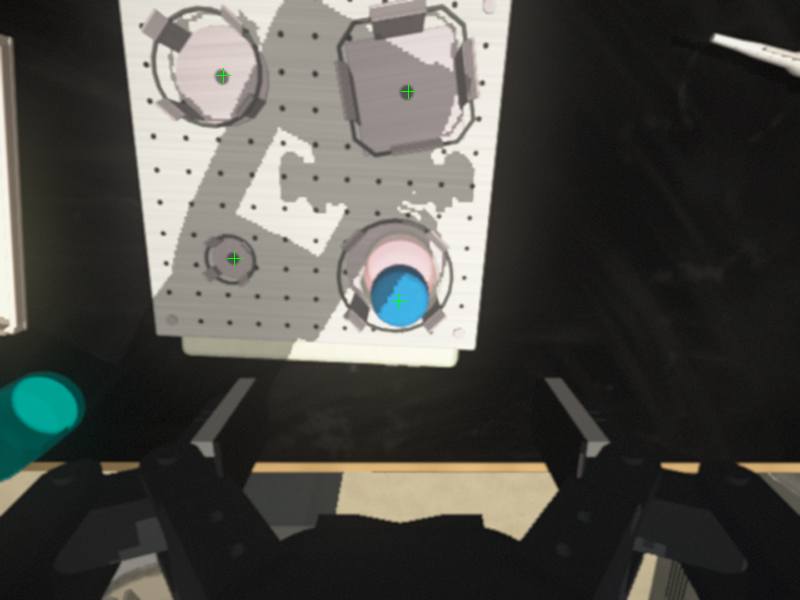

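Request:
{"fn": "send_rows", "kwargs": {
  "plan": [0.05,0,0,0,0,0,0.1,0,0,0,0,0,0.137,0,0,0,0,0,0.137,0,0,0,0,0]
}}

```text
t: 3.65
tool_pos: [477.3, -246.1, 120.7]
orientation: [-0.45, 1.565, 2.69]
wrist_force: [-0.3, 0.2, -1.4]
gripper_width: 1.003
```

Request:
{"fn": "send_rows", "kwargs": {
  "plan": [0,0,0,0,0,0,0,0,0,0,0,0,0,0,0,0,0,0,0,0,0,0,0,0,0,0,0,0,0,0,0,0,0,0,0,0],
  "hand": 1,
  "newtons": 35
}}

```text
t: 4.4
tool_pos: [480.8, -246.3, 124.4]
orientation: [2.638, 1.569, -0.504]
wrist_force: [-0.8, 1.1, 6.6]
gripper_width: 0.398
```

```bash
python3 - <<'E'
from h import *
stat()
p=r.read_camera("side"); crop(p,270,220,200,150,4,"s1.png")
E
```

```text
t 4.4 pos [ 480.8 -246.3  124.4] yhead -89.99 tilt 0.13 F [-0.8  1.1  6.6] w 0.398 q [-0.48  0.35  1.91 -0.    0.88  1.09]
```

View pics/s1.png

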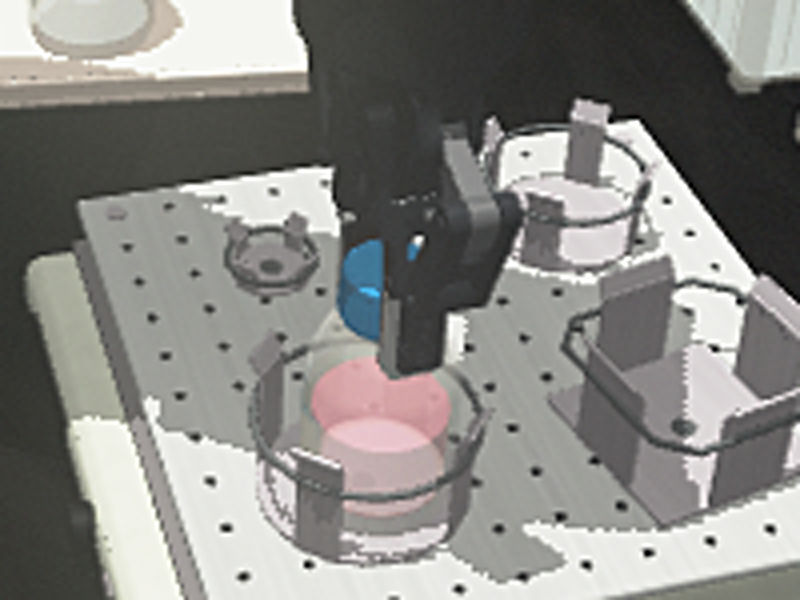

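Request:
{"fn": "send_rows", "kwargs": {
  "plan": [-0.02,0,0,0,0,0,-0.06,0,0,0,0,0,-0.08,0,0,0,0,0,-0.08,0,0,0,0,0,-0.08,0,0,0,0,0]
}}

```text
t: 5.08
tool_pos: [479.5, -245.7, 202.3]
orientation: [-0.441, 1.57, 2.701]
wrist_force: [0.1, 0.5, -2.6]
gripper_width: 0.4
```

```bash
python3 - <<'E'
from h import *
stat()
delta((616.4,-121.1,204),-90)
p=r.read_camera("wrist"); crop(p,0,0,640,480,1.25,"w2.png",[w2pix(p,(480,-246,185))])
E
```

```text
t 5.08 pos [ 479.5 -245.7  202.3] yhead -89.99 tilt 0.05 F [ 0.1  0.5 -2.6] w 0.4 q [-0.48  0.25  1.85 -0.    1.04  1.09]
from [ 479.5 -245.7  202.3] d 0.185 ang 0.1  ROW [-0.0018, -0.1246, -0.1369] [0.0001, 0.0008, 0.0004] q6 1.09
```

View pics/w2.png

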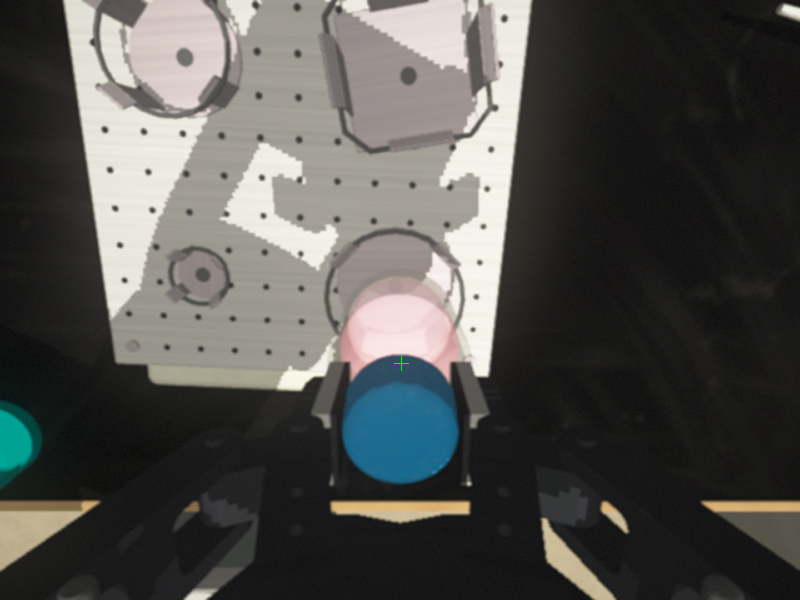

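```bash
python3 - <<'E'
from h import *
p=r.read_camera("wrist"); print(pix2w(p,(320,427/1.25),234), p["xyz"])
for x in (478,480,482):
  q=[w2pix(p,(x+17.5*np.cos(t),-245.7+17.5*np.sin(t),234))*1.25 for t in np.linspace(0,6.28,9)]; q=np.array(q); print(x,q.min(0).round(),q.max(0).round())
E
```

```text
[ 482.71655143 -245.61401819  234.        ] [ 552.22551996 -245.39778569  344.16179912]
478 [338. 386.] [462. 493.]
480 [338. 379.] [462. 488.]
482 [338. 372.] [463. 482.]
```

Request:
{"fn": "send_rows", "kwargs": {
  "plan": [-0.002,-0.06,-0.066,0,0,0,-0.002,-0.1246,-0.137,0,0,0,-0.002,-0.1246,-0.137,0,0,0,-0.002,-0.1246,-0.137,0,0,0,-0.002,-0.1246,-0.137,0,0,0,-0.002,-0.1246,-0.137,0,0,0]
}}

```text
t: 5.92
tool_pos: [615.9, -122.2, 204.4]
orientation: [-0.029, 1.569, 3.111]
wrist_force: [0.1, -0.2, -1.0]
gripper_width: 0.396
```

```bash
python3 - <<'E'
from h import *
stat()
p=r.read_camera("top"); import pickle; pickle.dump(p,open("top2.pkl","wb"));crop(p,335,145,160,165,4,"shk2.png")
p=r.read_camera("side"); crop(p,270,180,200,150,4,"s2.png",[w2pix(p,X) for X in [(615.4,-121.1,51),(605.4,-252.2,51),(484.3,-115,51),(477.5,-245,51)]])
E
```

```text
t 5.92 pos [ 615.9 -122.2  204.4] yhead -90.06 tilt 0.08 F [ 0.1 -0.2 -1. ] w 0.396 q [-0.2   0.38  1.65 -0.    1.11  1.37]
```

View pics/shk2.png

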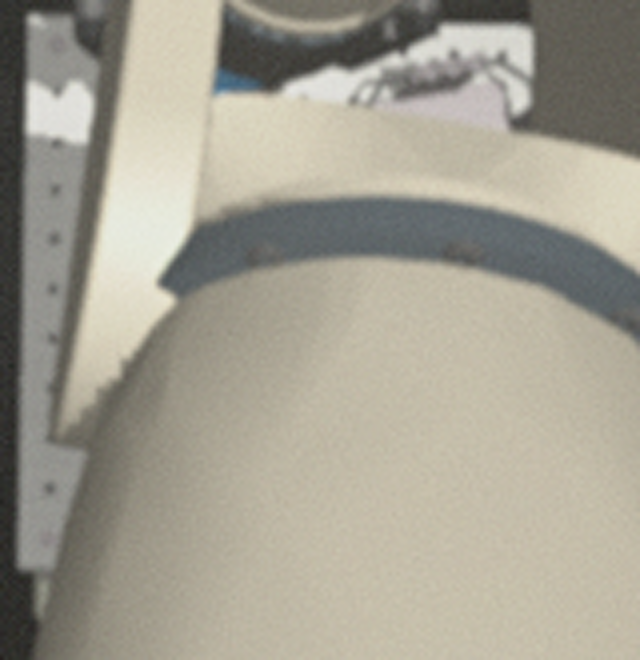

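View pics/s2.png

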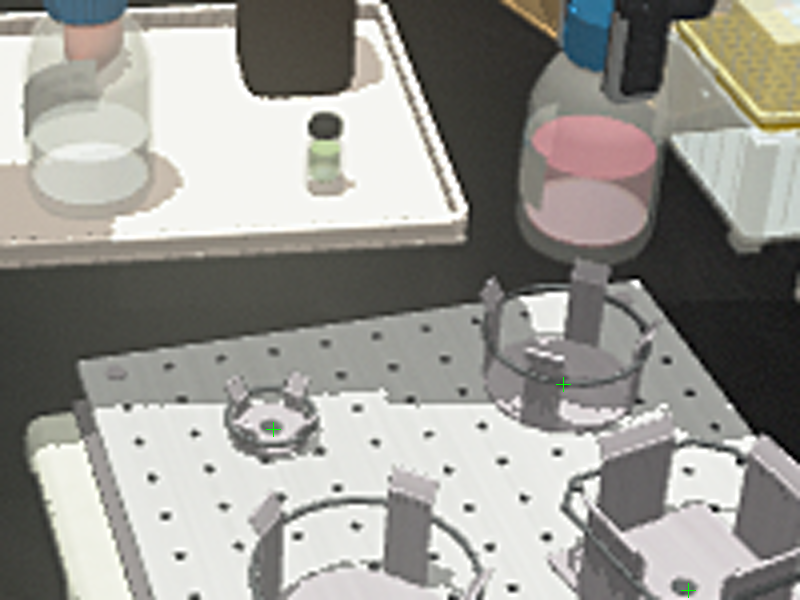

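```bash
cat >> h.py <<'E'
def cyl(p,x,y,z,rad):
    q=np.array([w2pix(p,(x+rad*np.cos(t),y+rad*np.sin(t),z)) for t in np.linspace(0,6.29,61)]); return q.min(0),q.max(0)
E
python3 - <<'E'
from h import *
s=S();p=r.read_camera("side"); crop(p,390,180,60,75,8,"s3.png")
tx,ty,tz=s["tool_pos"]; u=tz-73.4
for dx in (-1,1,3):
    a=cyl(p,tx+dx,ty,u,28);b=cyl(p,tx+dx,ty,u+50,28)
    print(dx,"bottom row",((a[1][1]-180)*8).round(),"cols at u+0",((a[0][0]-390)*8).round(),((a[1][0]-390)*8).round(),"u50",((b[0][0]-390)*8).round(),((b[1][0]-390)*8).round(), "rows",((b[0][1]-180)*8).round())
E
```

```text
-1 bottom row 536.0 cols at u+0 70.0 344.0 u50 92.0 376.0 rows 181.0
1 bottom row 534.0 cols at u+0 78.0 352.0 u50 101.0 385.0 rows 180.0
3 bottom row 533.0 cols at u+0 87.0 361.0 u50 111.0 394.0 rows 178.0
```

View pics/s3.png

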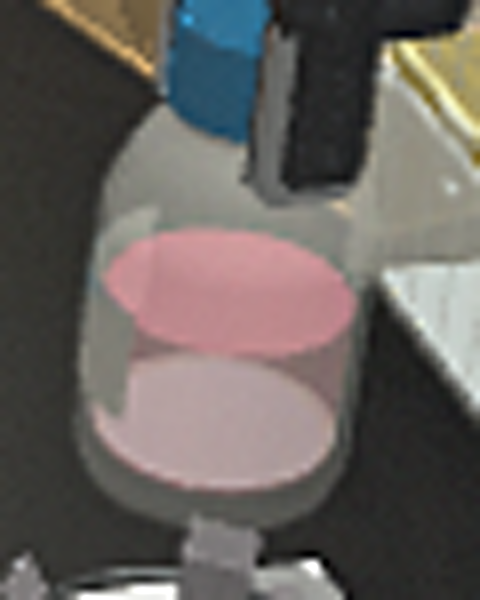

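Request:
{"fn": "send_rows", "kwargs": {
  "plan": [0.02,-0.0011,0.0013,0,0,0,0.045,-0.0011,0.0013,0,0,0,0.065,-0.0011,0.0013,0,0,0,0.075,-0.0011,0.0013,0,0,0,0.075,-0.0011,0.0013,0,0,0]
}}

```text
t: 6.7
tool_pos: [615.4, -120.4, 129.5]
orientation: [-0.23, 1.57, 2.911]
wrist_force: [-0.2, 0.7, -2.0]
gripper_width: 0.396
```

```bash
python3 - <<'E'
from h import *
stat()
p=r.read_camera("side"); crop(p,360,190,110,110,6,"s4.png")
E
```

```text
t 6.7 pos [ 615.4 -120.4  129.5] yhead -90.01 tilt 0.06 F [-0.2  0.7 -2. ] w 0.396 q [-0.2   0.46  1.71  0.    0.97  1.38]
```

View pics/s4.png

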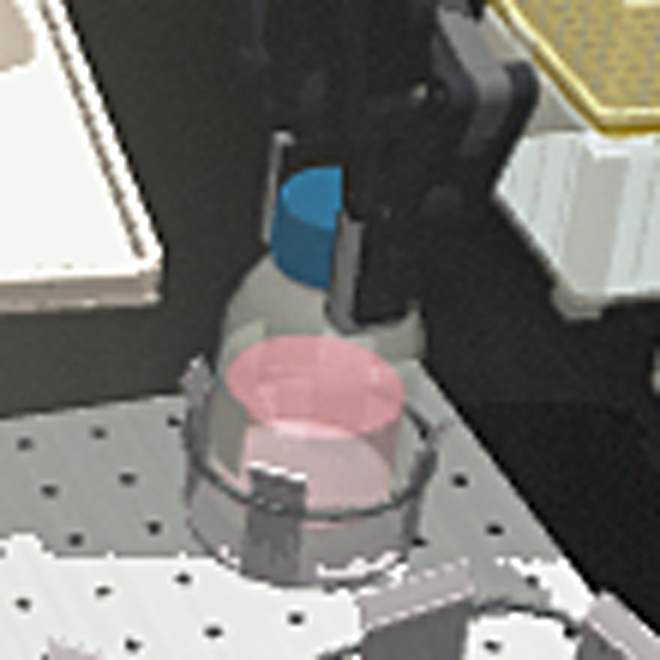

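Request:
{"fn": "send_rows", "kwargs": {
  "plan": [0.003,0,0,0,0,0,0.005,0,0,0,0,0,0.006,0,0,0,0,0,0.006,0,0,0,0,0]
}}

```text
t: 7.25
tool_pos: [616.0, -120.2, 124.6]
orientation: [3.134, 1.57, -0.008]
wrist_force: [-1.4, 0.5, 3.5]
gripper_width: 0.396
```

Request:
{"fn": "send_rows", "kwargs": {
  "plan": [0,0,0,0,0,0,0,0,0,0,0,0,0,0,0,0,0,0,0,0,0,0,0,0,0,0,0,0,0,0],
  "hand": -1
}}

```text
t: 7.88
tool_pos: [615.7, -120.3, 123.9]
orientation: [-0.223, 1.571, 2.918]
wrist_force: [-0.1, -0.4, 0.5]
gripper_width: 0.997
```

Request:
{"fn": "send_rows", "kwargs": {
  "plan": [-0.03,0,0,0,0,0,-0.08,0,0,0,0,0,-0.13,0,0,0,0,0,-0.16,0,0,0,0,0]
}}

```text
t: 8.38
tool_pos: [616.4, -120.4, 286.9]
orientation: [2.95, 1.568, -0.192]
wrist_force: [1.5, 0.8, -0.4]
gripper_width: 1.002
```

```bash
python3 - <<'E'
from h import *
stat()
p=r.read_camera("side"); crop(p,270,180,200,150,4,"s5.png")
# next: vial
delta((530,40,290),-90); delta((596.5,127.5,200),-90)
E
```

```text
t 8.38 pos [ 616.4 -120.4  286.9] yhead -90.0 tilt 0.18 F [ 1.5  0.8 -0.4] w 1.002 q [-0.2   0.31  1.57  0.    1.26  1.38]
from [ 617.8 -120.7  290.5] d 0.183 ang 0.4  ROW [-0.0004, -0.1607, 0.0878] [0.0, -0.0073, -0.0015] q6 1.38
from [ 617.8 -120.7  290.5] d 0.265 ang 0.4  ROW [0.09, -0.2483, 0.0219] [0.0, -0.0073, -0.0015] q6 1.38
```

View pics/s5.png

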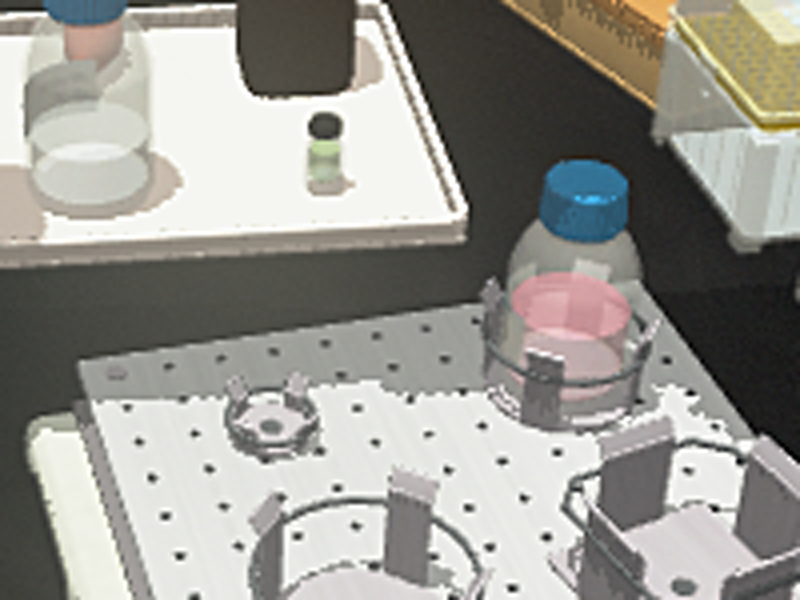

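```bash
python3 - <<'E'
from h import *
delta((596.5,127.5,220),-58)
E
```

```text
from [ 617.8 -120.7  290.5] d 0.259 ang 32.0  ROW [0.07, -0.2483, 0.0218] [-0.5585, -0.0067, -0.0035] q6 1.38
```

Request:
{"fn": "send_rows", "kwargs": {
  "plan": [0.07,-0.2483,0.0218,-0.5585,0,0,0.07,-0.2483,0.0218,-0.5585,0,0,0.07,-0.2483,0.0218,-0.5585,0,0,0.07,-0.2483,0.0218,-0.5585,0,0,0.07,-0.2483,0.0218,-0.5585,0,0,0.07,-0.2483,0.0218,-0.5585,0,0,0.07,-0.2483,0.0218,-0.5585,0,0]
}}

```text
t: 9.3
tool_pos: [594.3, 126.8, 214.4]
orientation: [2.182, 1.57, -0.402]
wrist_force: [1.5, 0.1, 0.2]
gripper_width: 1.0
```

```bash
python3 - <<'E'
from h import *
import pickle
stat()
p=r.read_camera("wrist"); pickle.dump(p,open("wv.pkl","wb")); crop(p,0,0,640,480,1.25,"w3.png",[w2pix(p,(596.5,127.3,47)),w2pix(p,(626,261,163))])
print(p["xyz"])
delta((596.5,127.5,40),-58)
E
```

```text
t 9.3 pos [594.3 126.8 214.4] yhead -58.06 tilt 0.04 F [1.5 0.1 0.2] w 1.0 q [ 0.21  0.34  1.69 -0.    1.11  1.22]
[655.97481916 165.50485731 356.78718305]
from [594.4 126.6 214.5] d 0.174 ang 0.1  ROW [0.1745, 0.0003, -0.0021] [-0.0016, -0.0006, -0.0005] q6 1.22
```

View pics/w3.png

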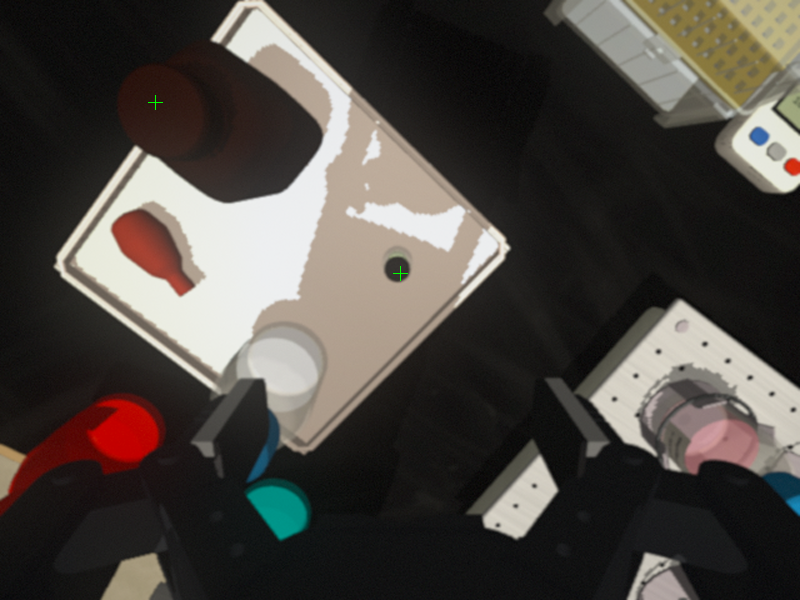

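```bash
cat > sqfit.py <<'E'
from h import *
import pickle
from scipy.optimize import differential_evolution
T=pickle.load(open("top.pkl","rb")); W=pickle.load(open("wv.pkl","rb")); D=pickle.load(open("side.pkl","rb"))
print("vial",pix2w(W,(397/1.25,269/1.25),47),"sqcap",pix2w(W,(162/1.25,109/1.25),163))
def pts(x,y,a,k,zt):
    c,sn=np.cos(a),np.sin(a); P=[]; h=32.5
    for z in (3,zt):
        for sx,sy in ((1,1),(1,-1),(-1,1),(-1,-1)):
            for th in np.linspace(0,np.pi/2,6):
                lx=sx*(h-k+k*np.cos(th)); ly=sy*(h-k+k*np.sin(th)); P.append((x+c*lx-sn*ly,y+sn*lx+c*ly,z))
    for z in (144,163):
        P+=[(x+18.5*np.cos(t),y+18.5*np.sin(t),z) for t in np.linspace(0,6.28,20)]
    return np.array(P)
def proj(p,X):
    R=Ro.from_euler('xyz',p["orientation"]).as_matrix(); v=(X-np.array(p["xyz"]))@R; q=np.c_[v[:,0],-v[:,1],-v[:,2]]@p["K"].T; return q[:,:2]/q[:,2:]
def sil(cam,P,box):
    x0,y0,w,h=box; q=(proj(cam,P)-[x0,y0]+.5)*4-.5; m=np.zeros((h*4,w*4),np.uint8)
    cv2.fillConvexPoly(m,cv2.convexHull(np.round(q).astype(np.int32)),255); return cv2.resize(m,(w,h),interpolation=cv2.INTER_AREA)/255.
boxes=[]
for cam,box,poly3,thr in ((T,(140,140,85,90),[(690,296,16),(646,70,16),(412,114,16),(456,338,16)],110),(W,(60,0,240,180),[(690,297,16),(646,70,16),(412,114,16),(456,338,16)],90)):
    x0,y0,w,h=box; m=cam["color"][y0:y0+h,x0:x0+w].max(2)<thr
    v=np.zeros((480,640),np.uint8); cv2.fillConvexPoly(v,proj(cam,np.array(poly3,float)).round().astype(np.int32),1)
    if cam is W: v[165:]=0; v[:,255:]=0; 
    if cam is W:  # mask bulb (reddish)
        pass
    boxes.append((cam,box,m,v[y0:y0+h,x0:x0+w]>0))
# exclude the bulb: red
    im=cam["color"][y0:y0+h,x0:x0+w].astype(int); red=cv2.dilate(((im[...,0]-im[...,1])>40).astype(np.uint8),np.ones((7,7)))>0
    boxes[-1]=(cam,box,m,boxes[-1][3]&~red)
def cost(v):
    P=pts(*v); return sum((np.abs(sil(c,P,b)-m)[vv]).sum()*(1 if c is W else 3) for c,b,m,vv in boxes)
res=differential_evolution(cost,[(600,650),(235,275),(-np.pi/4,np.pi/4),(5,25),(85,128)],seed=2,maxiter=60,popsize=15)
print(res.x.round(2),np.degrees(res.x[2]).round(2),res.fun)
for i,d in ((2,.05),(2,-.05),(0,3),(1,3)):
    v=res.x.copy(); v[i]+=d; print(i,d,cost(v).round(1))
q=proj(W,pts(*res.x)); crop(W,60,20,240,180,3,"sqw.png",q)
q=proj(T,pts(*res.x)); crop(T,140,140,90,90,6,"sqt2.png",q)
E
python3 sqfit.py
```

```text
vial [597.40290638 130.53821642  47.        ] sqcap [625.10089923 257.62735034 163.        ]
[ 6.2399e+02  2.5911e+02 -1.7000e-01  1.4400e+01  1.0304e+02] -9.7 442.97254901960775
2 0.05 525.1
2 -0.05 540.8
0 3 1019.4
1 3 862.2
```

View pics/sqw.png

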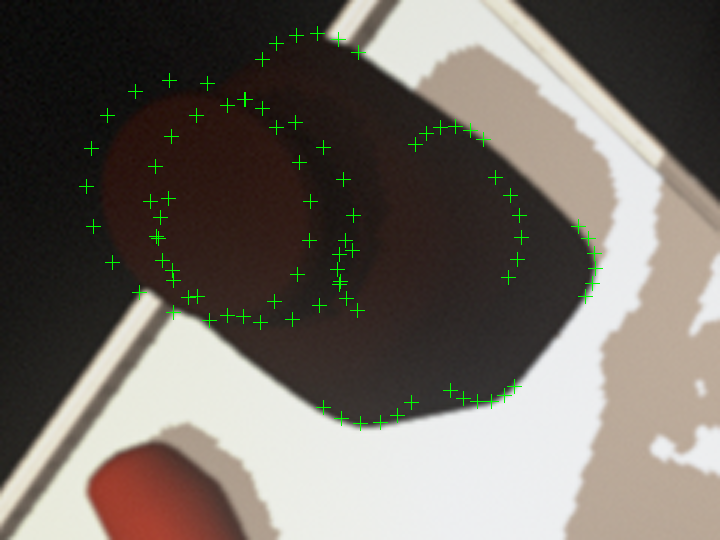

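View pics/sqt2.png

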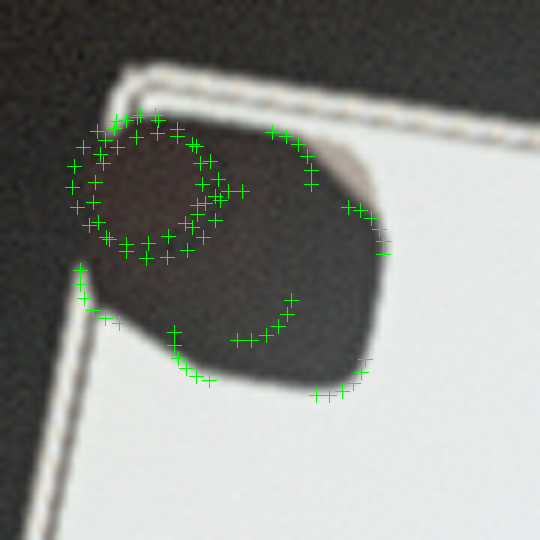

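```bash
python3 - <<'E'
from h import *
delta((597,129,22.5),-58)
E
```

```text
from [594.4 126.6 214.5] d 0.192 ang 0.1  ROW [0.192, -0.0008, -0.0033] [-0.0016, -0.0006, -0.0005] q6 1.22
```

Request:
{"fn": "send_rows", "kwargs": {
  "plan": [0.05,-0.0008,-0.0033,0,0,0,0.1,-0.0008,-0.0033,0,0,0,0.14,-0.0008,-0.0033,0,0,0,0.17,-0.0008,-0.0033,0,0,0,0.185,-0.0008,-0.0033,0,0,0,0.185,-0.0008,-0.0033,0,0,0,0.185,-0.0008,-0.0033,0,0,0]
}}

```text
t: 10.22
tool_pos: [597.4, 130.3, 30.3]
orientation: [2.781, 1.569, 0.197]
wrist_force: [0.5, 0.1, 1.3]
gripper_width: 0.997
```

```bash
python3 - <<'E'
from h import *
stat()
p=r.read_camera("wrist"); crop(p,160,200,320,240,2.5,"w4.png")
p=r.read_camera("side"); crop(p,280,130,130,110,6,"s6.png")
E
```

```text
t 10.22 pos [597.4 130.3  30.3] yhead -58.02 tilt 0.11 F [0.5 0.1 1.3] w 0.997 q [ 0.21  0.58  1.8  -0.    0.76  1.23]
```

View pics/w4.png

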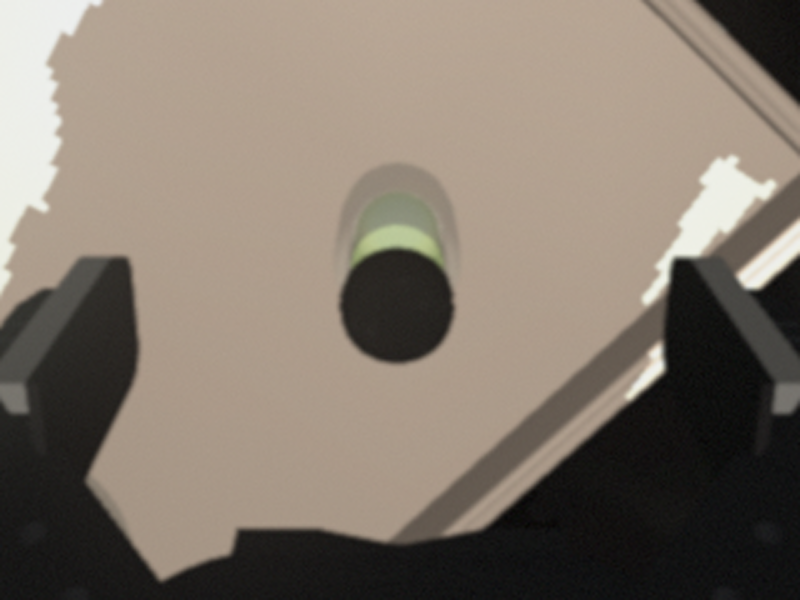

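View pics/s6.png

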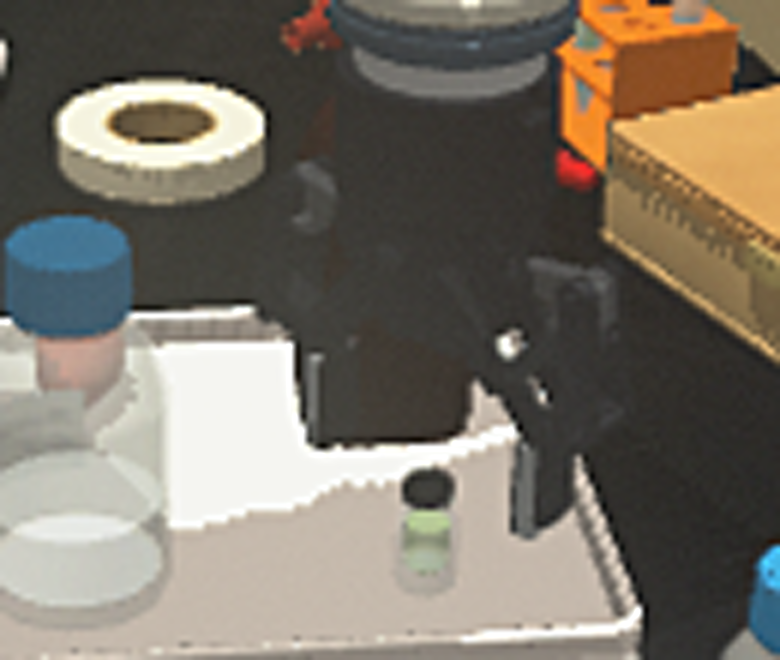

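```bash
python3 - <<'E'
from h import *
stat()
p=r.read_camera("wrist"); print(pix2w(p,(318.8,322),47))
q=pix2w(p,(318.8,322),47)
delta((q[0],q[1],22),-58)
E
```

```text
t 10.32 pos [597.3 130.6  30.4] yhead -58.01 tilt 0.13 F [-0.6 -0.1 -0.8] w 0.999 q [ 0.21  0.58  1.8  -0.    0.76  1.23]
[599.0544589 132.1309242  47.       ]
from [597.1 130.6  30.3] d 0.009 ang 0.1  ROW [0.0083, -0.0003, -0.0024] [-0.0001, -0.002, -0.0007] q6 1.23
```

Request:
{"fn": "send_rows", "kwargs": {
  "plan": [0.005,0,-0.002,0,0,0,0.0085,0,-0.002,0,0,0,0.0085,0,-0.002,0,0,0]
}}

```text
t: 10.75
tool_pos: [597.6, 131.5, 20.0]
orientation: [-0.346, 1.57, -2.929]
wrist_force: [-0.8, -1.6, 0.8]
gripper_width: 1.0
```

Request:
{"fn": "send_rows", "kwargs": {
  "plan": [0,0,0,0,0,0,0,0,0,0,0,0,0,0,0,0,0,0,0,0,0,0,0,0,0,0,0,0,0,0,0,0,0,0,0,0],
  "hand": 1,
  "newtons": 20
}}

```text
t: 11.5
tool_pos: [598.1, 131.5, 20.7]
orientation: [2.719, 1.571, 0.135]
wrist_force: [-0.6, 0.3, 3.4]
gripper_width: 0.255
```

```bash
python3 - <<'E'
from h import *
stat()
p=r.read_camera("side"); crop(p,280,130,130,110,6,"s7.png")
E
```

```text
t 11.5 pos [598.1 131.5  20.7] yhead -58.0 tilt 0.01 F [-0.6  0.3  3.4] w 0.255 q [ 0.21  0.59  1.8  -0.    0.75  1.23]
```

View pics/s7.png

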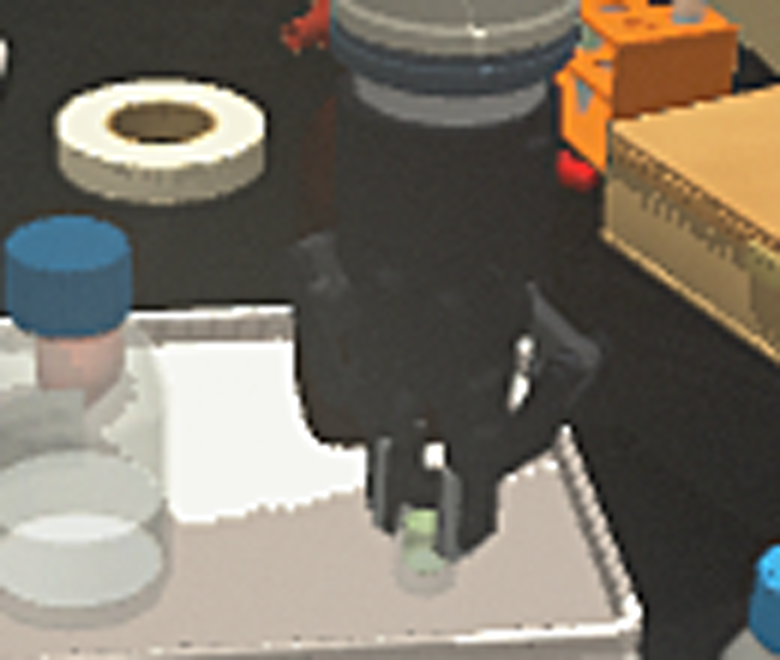

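Request:
{"fn": "send_rows", "kwargs": {
  "plan": [0,0,0,0,0,0,0,0,0,0,0,0,0,0,0,0,0,0,-0.006,0,0,0,0,0,-0.01,0,-0.001,0,0,0,-0.01,0,-0.001,0,0,0],
  "hand": -0.2
}}

```text
t: 12.3
tool_pos: [599.4, 132.2, 31.1]
orientation: [2.818, 1.57, 0.235]
wrist_force: [0.9, 0.6, -0.3]
gripper_width: 0.598
```

Request:
{"fn": "send_rows", "kwargs": {
  "plan": [0,0,0,0,0,0,0,0,0,0,0,0,0,0,0,0,0,0,0,0,0,0,0,0,0,0,0,0,0,0],
  "hand": 1,
  "newtons": 20
}}

```text
t: 12.92
tool_pos: [598.9, 132.0, 30.6]
orientation: [2.788, 1.571, 0.205]
wrist_force: [-0.4, -1.0, 5.3]
gripper_width: 0.201
```

```bash
python3 - <<'E'
from h import *
stat()
p=r.read_camera("side"); crop(p,280,130,130,110,6,"s8.png")
E
```

```text
t 12.93 pos [598.9 132.   30.6] yhead -58.0 tilt 0.01 F [-0.4 -1.   5.3] w 0.201 q [ 0.21  0.58  1.79 -0.    0.77  1.23]
```

View pics/s8.png

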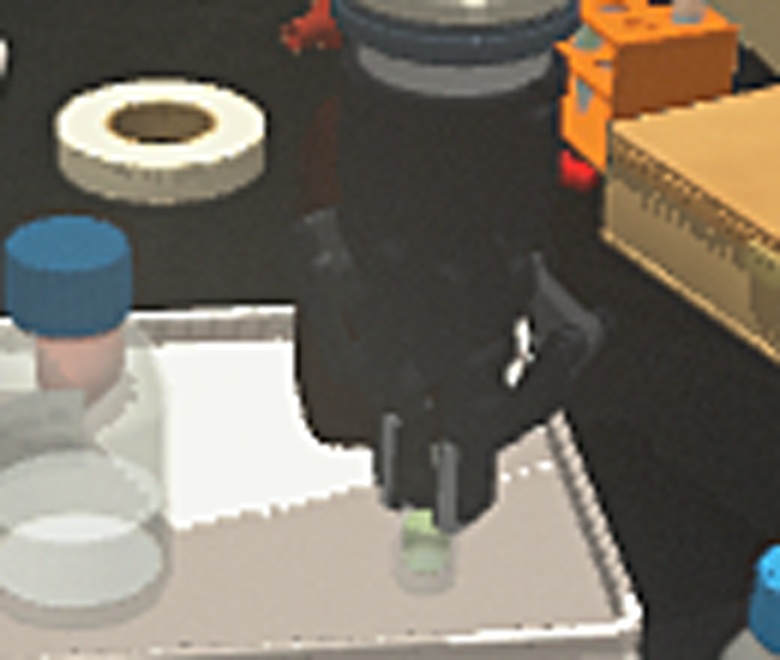

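```bash
python3 - <<'E'
from h import *
delta((484.3,-115,160),-20)
E
```

```text
from [598.9 132.   30.6] d 0.302 ang 38.0  ROW [-0.1294, 0.1488, 0.2281] [-0.6632, -0.0002, -0.0001] q6 1.23
```

Request:
{"fn": "send_rows", "kwargs": {
  "plan": [-0.04,0,0,0,0,0,-0.1,0.01,0.02,0,0,0,-0.1294,0.035,0.053,-0.15,0,0,-0.1294,0.06,0.1,-0.3,0,0,-0.1294,0.09,0.15,-0.45,0,0,-0.1294,0.12,0.19,-0.6,0,0,-0.1294,0.1488,0.2281,-0.6632,0,0,-0.1294,0.1488,0.2281,-0.6632,0,0,-0.1294,0.1488,0.2281,-0.6632,0,0]
}}

```text
t: 14.1
tool_pos: [484.3, -114.9, 159.7]
orientation: [-2.949, 1.57, 1.413]
wrist_force: [0.0, -0.0, -1.2]
gripper_width: 0.199
```

```bash
python3 - <<'E'
from h import *
stat()
p=r.read_camera("side"); crop(p,290,200,120,120,6,"s9.png",[w2pix(p,(484.3,-115,51))])
p=r.read_camera("wrist"); crop(p,160,200,320,240,2.5,"w5.png",[w2pix(p,(484.3,-115,51))]); 
import pickle; pickle.dump(p,open("w5.pkl","wb"))
E
```

```text
t 14.1 pos [ 484.3 -114.9  159.7] yhead -20.09 tilt 0.02 F [ 0.  -0.  -1.2] w 0.199 q [-0.24  0.24  1.97  0.    0.93  0.11]
```

View pics/s9.png

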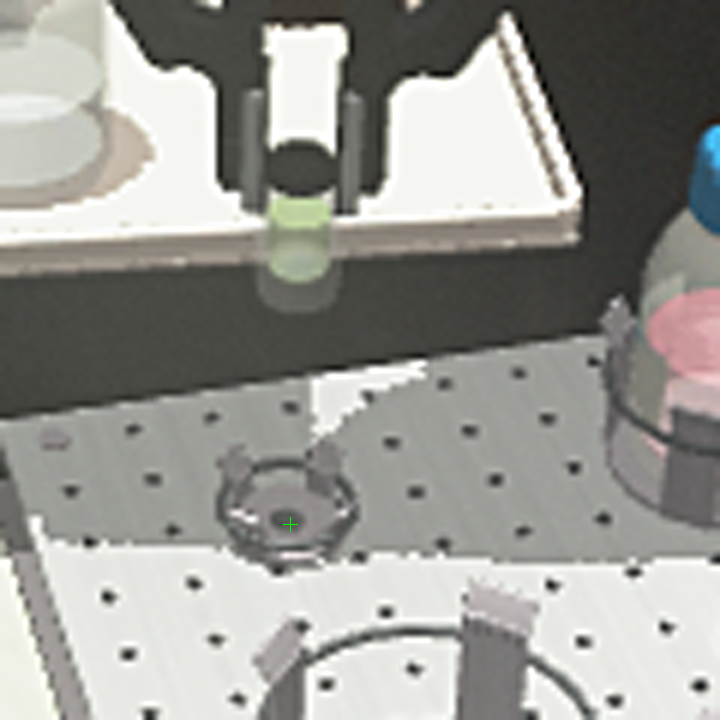

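View pics/w5.png

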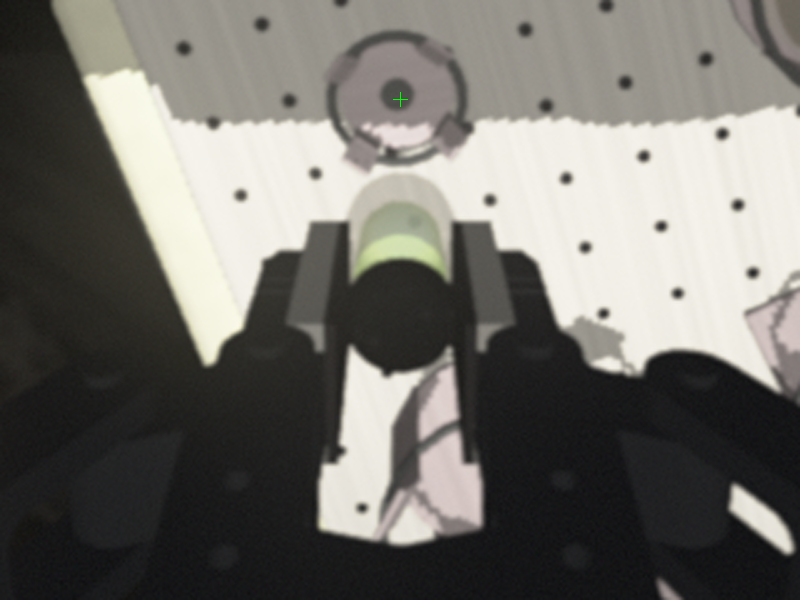

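```bash
python3 - <<'E'
from h import *
import pickle
p=pickle.load(open("w5.pkl","rb"))
g=lambda u,v:(u/2.5+160-.3,v/2.5+200-.3)
print("hole",pix2w(p,g(398,94),51),"ring c?",pix2w(p,g(397,97),60),"vial cap",pix2w(p,g(400,315),176))
d=r.read_camera("side"); f=lambda u,v:(u/6+290-.4,v/6+200-.4)
print("side hole",pix2w(d,f(289,520),51), "vial cap top proj", pix2w(d,f(301,165),176))
print("tool",S()["tool_pos"])
E
```

```text
hole [ 484.32387773 -113.32741438   51.        ] ring c? [ 484.66001652 -111.64088643   60.        ] vial cap [ 484.70405378 -113.96609257  176.        ]
side hole [ 484.57544076 -113.2138237    51.        ] vial cap top proj [ 480.9048519  -123.48639726  176.        ]
tool [ 484.60394066 -114.11225109  159.74687652]
```

```bash
python3 - <<'E'
from h import *
delta((484.4,-113.5,84),-20)
E
```

```text
from [ 484.6 -114.1  159.7] d 0.076 ang 0.1  ROW [0.0757, -0.0004, -0.0005] [0.0009, -0.0002, 0.0001] q6 0.11
```

Request:
{"fn": "send_rows", "kwargs": {
  "plan": [0.03,-0.0004,-0.0005,0,0,0,0.055,-0.0004,-0.0005,0,0,0,0.07,-0.0004,-0.0005,0,0,0,0.0757,-0.0004,-0.0005,0,0,0,0.0757,-0.0004,-0.0005,0,0,0,0.0757,-0.0004,-0.0005,0,0,0]
}}

```text
t: 15.0
tool_pos: [484.6, -114.5, 84.9]
orientation: [1.708, 1.57, -0.212]
wrist_force: [0.0, -0.1, 0.1]
gripper_width: 0.204
```

```bash
python3 - <<'E'
from h import *
stat()
p=r.read_camera("side"); crop(p,290,200,120,120,6,"s10.png")
delta((484.4,-113.5,78),-20)
E
```

```text
t 15.0 pos [ 484.6 -114.5   84.9] yhead -20.0 tilt 0.07 F [ 0.  -0.1  0.1] w 0.204 q [-0.24  0.36  2.02  0.    0.76  0.11]
from [ 484.6 -114.6   84.9] d 0.007 ang 0.1  ROW [0.0069, -0.0006, -0.0009] [-0.0001, -0.0002, -0.0013] q6 0.11
```

View pics/s10.png

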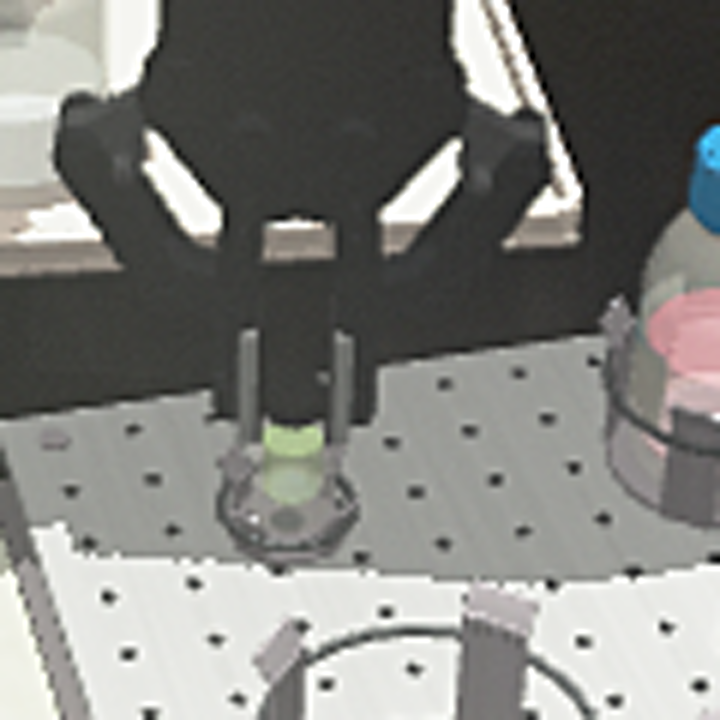

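Request:
{"fn": "send_rows", "kwargs": {
  "plan": [0.004,-0.0006,-0.0009,0,0,0,0.006,-0.0006,-0.0009,0,0,0,0.0078,-0.0006,-0.0009,0,0,0,0.0078,-0.0006,-0.0009,0,0,0]
}}

```text
t: 15.55
tool_pos: [484.1, -113.5, 78.4]
orientation: [1.687, 1.57, -0.233]
wrist_force: [-8.9, 2.0, 31.6]
gripper_width: 0.201
```

Request:
{"fn": "send_rows", "kwargs": {
  "plan": [-0.0008,0,0,0,0,0,-0.0008,0,0,0,0,0]
}}

```text
t: 15.8
tool_pos: [483.9, -113.4, 78.5]
orientation: [1.687, 1.57, -0.233]
wrist_force: [-5.7, 1.7, 19.8]
gripper_width: 0.202
```

```bash
python3 - <<'E'
from h import *
stat()
p=r.read_camera("side"); crop(p,290,200,120,120,6,"s11.png")
E
```

```text
t 15.8 pos [ 483.9 -113.4   78.5] yhead -20.0 tilt 0.02 F [-5.7  1.7 19.8] w 0.202 q [-0.23  0.37  2.03 -0.    0.75  0.12]
```

View pics/s11.png

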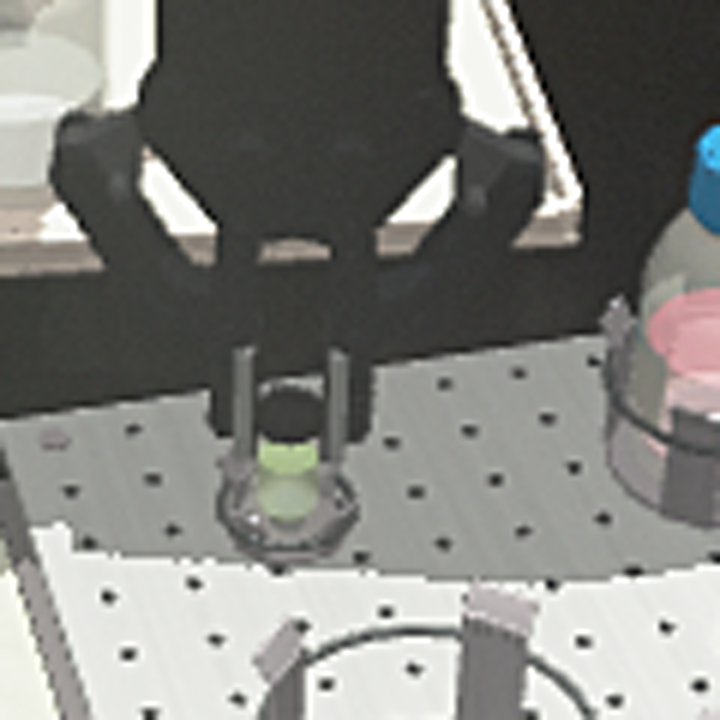

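Seated and upright. I'll open the fingers only part way first.

Request:
{"fn": "send_rows", "kwargs": {
  "plan": [0,0,0,0,0,0,0,0,0,0,0,0,0,0,0,0,0,0],
  "hand": 0.2
}}

```text
t: 16.23
tool_pos: [483.6, -113.3, 77.0]
orientation: [-1.43, 1.57, 2.933]
wrist_force: [-0.2, 0.4, -0.2]
gripper_width: 0.403
```

Request:
{"fn": "send_rows", "kwargs": {
  "plan": [-0.03,0,0,0,0,0,-0.08,0,0,0,0,0,-0.13,0,0,0,0,0,-0.18,0,0,0,0,0,-0.18,0,0,0,0,0],
  "hand": -1
}}

```text
t: 16.85
tool_pos: [485.9, -113.9, 260.9]
orientation: [1.687, 1.564, -0.233]
wrist_force: [0.3, -0.6, -0.0]
gripper_width: 1.004
```

```bash
python3 - <<'E'
from h import *
stat()
p=r.read_camera("side"); crop(p,290,200,120,120,6,"s12.png")
p=r.read_camera("wrist"); crop(p,0,0,640,480,1.25,"w6.png"); 
import pickle; pickle.dump(p,open("w6.pkl","wb"))
E
```

```text
t 16.85 pos [ 485.9 -113.9  260.9] yhead -20.0 tilt 0.4 F [ 0.3 -0.6 -0. ] w 1.004 q [-0.23  0.12  1.87  0.    1.15  0.12]
```

View pics/s12.png

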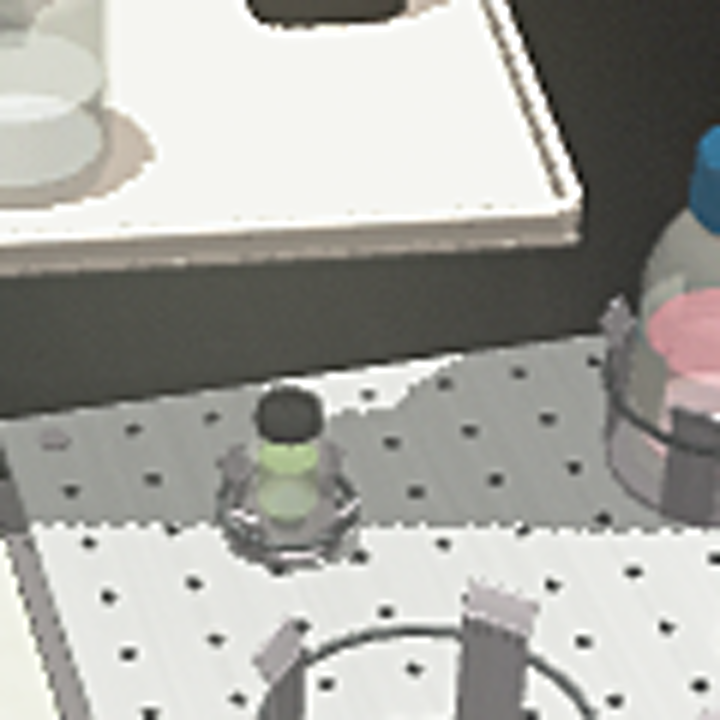

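View pics/w6.png

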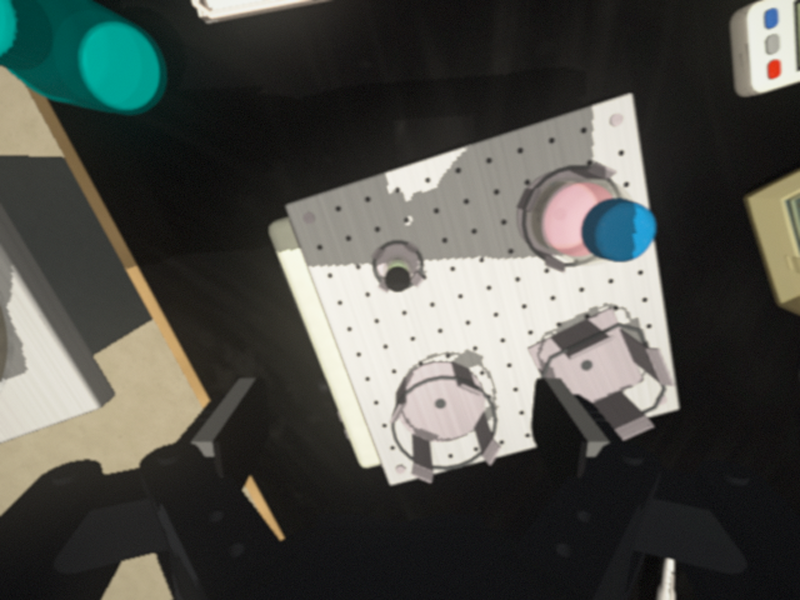

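```bash
python3 - <<'E'
from h import *
import pickle
p=pickle.load(open("w6.pkl","rb"))
g=lambda u,v:(u/1.25-.1,v/1.25-.1)
print("large hole",pix2w(p,g(440.5,404),51),"sq hole",pix2w(p,g(587,366),51))
t=r.read_camera("top"); crop(t,335,145,160,165,4,"shk3.png")
delta((622,256.5,260),-90)
E
```

```text
large hole [ 476.12215562 -243.17204472   51.        ] sq hole [ 604.77545228 -251.65639846   51.        ]
from [ 483.  -113.2  256. ] d 0.395 ang 70.0  ROW [-0.004, 0.0041, -0.3949] [1.2217, 0.0012, 0.0014] q6 0.12
```

View pics/shk3.png

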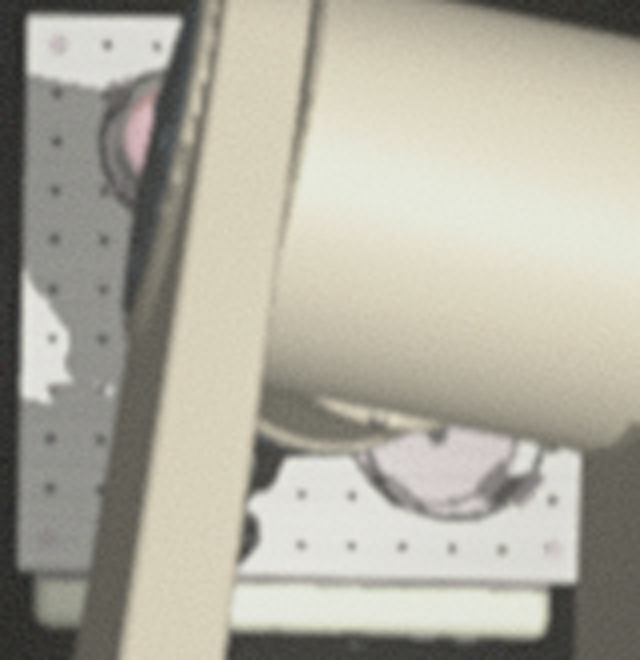

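Request:
{"fn": "send_rows", "kwargs": {
  "plan": [-0.004,0.0041,-0.3949,1.2217,0,0,-0.004,0.0041,-0.3949,1.2217,0,0,-0.004,0.0041,-0.3949,1.2217,0,0,-0.004,0.0041,-0.3949,1.2217,0,0,-0.004,0.0041,-0.3949,1.2217,0,0,-0.004,0.0041,-0.3949,1.2217,0,0,-0.004,0.0041,-0.3949,1.2217,0,0,-0.004,0.0041,-0.3949,1.2217,0,0,-0.004,0.0041,-0.3949,1.2217,0,0,-0.004,0.0041,-0.3949,1.2217,0,0]
}}

```text
t: 18.25
tool_pos: [622.2, 255.0, 260.5]
orientation: [0.51, 1.569, -2.632]
wrist_force: [0.0, 0.0, -0.3]
gripper_width: 1.001
```

```bash
python3 - <<'E'
from h import *
stat()
import pickle
p=r.read_camera("wrist"); crop(p,0,0,640,480,1.25,"w7.png",[w2pix(p,(624,258,163))]); pickle.dump(p,open("w7.pkl","wb"))
t=r.read_camera("top"); crop(t,335,145,160,165,4,"shk4.png"); pickle.dump(t,open("top4.pkl","wb"))
E
```

```text
t 18.25 pos [622.2 255.  260.5] yhead -90.0 tilt 0.09 F [ 0.   0.  -0.3] w 1.001 q [ 0.39  0.4   1.49 -0.    1.25  1.96]
```

View pics/w7.png

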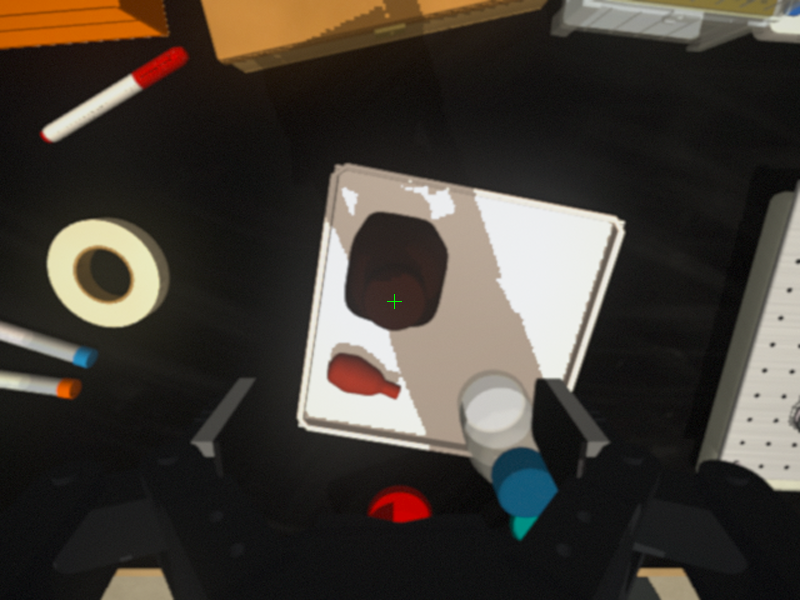

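View pics/shk4.png

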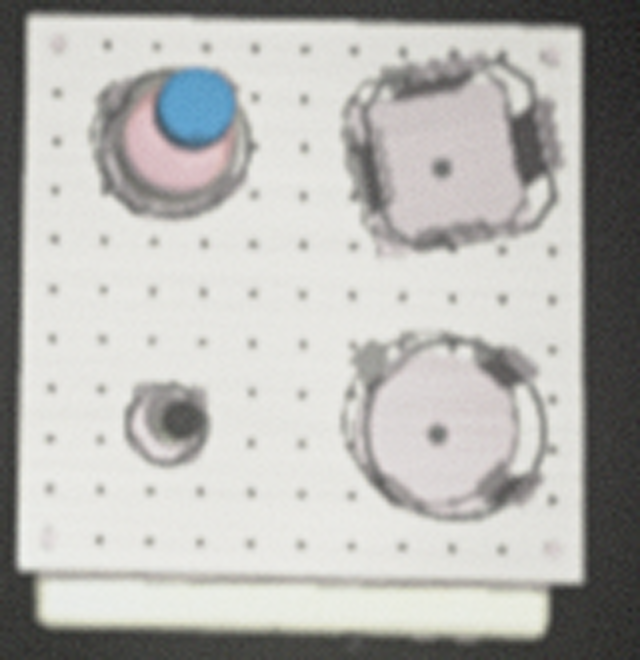

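```bash
python3 - <<'E'
from h import *
import pickle
from scipy.optimize import differential_evolution
src=open("sqfit.py").read()
ns={}
exec(src.split("boxes=[]")[0].replace('open("wv.pkl"','open("w7.pkl"'),ns)
W=ns["W"];pts=ns["pts"];proj=ns["proj"];sil=ns["sil"]
box=(265,155,105,118); x0,y0,w,h=box
im=W["color"][y0:y0+h,x0:x0+w].astype(int); m=im.max(2)<80
red=cv2.dilate(((im[...,0]-im[...,1])>50).astype(np.uint8),np.ones((7,7)))>0
v=~red; v[100:,:30]=False; v&=True
# keep only in-tray
poly=np.zeros((480,640),np.uint8); cv2.fillConvexPoly(poly,np.array([(275,140),(480,180),(440,350),(250,335)]),1); v&=poly[y0:y0+h,x0:x0+w]>0
cost=lambda q:np.abs(sil(W,pts(*q),box)-m)[v].sum()
res=differential_evolution(cost,[(600,650),(235,275),(-np.pi/4,np.pi/4),(5,25),(85,128)],seed=2,maxiter=60,popsize=15)
print(res.x.round(2),np.degrees(res.x[2]).round(2),res.fun)
crop(W,x0,y0,w,h,6,"sqw7.png",proj(W,pts(*res.x)))
p=pickle.load(open("top4.pkl","rb"))
s=lambda c:((c[0]+.5)/4-.5+335,(c[1]+.5)/4-.5+145)
for n,c,z in (("large",(437,434),51),("sq",(442,168),51),("vial cap",(182,421),95),("small cap",(197,106),156)): print(n,pix2w(p,s(c),z))
E
```

```text
vial [616.41011662 256.70300265  47.        ] sqcap [722.71787752 372.13759403 163.        ]
[ 6.2397e+02  2.5766e+02 -1.6000e-01  1.6740e+01  1.0456e+02] -9.28 201.21176470588236
large [ 476.79221207 -243.71879784   51.        ]
sq [ 605.35686347 -252.1703113    51.        ]
vial cap [ 482.54422618 -116.78916212   95.        ]
small cap [ 613.97495492 -120.59202758  156.        ]
```

View pics/sqw7.png

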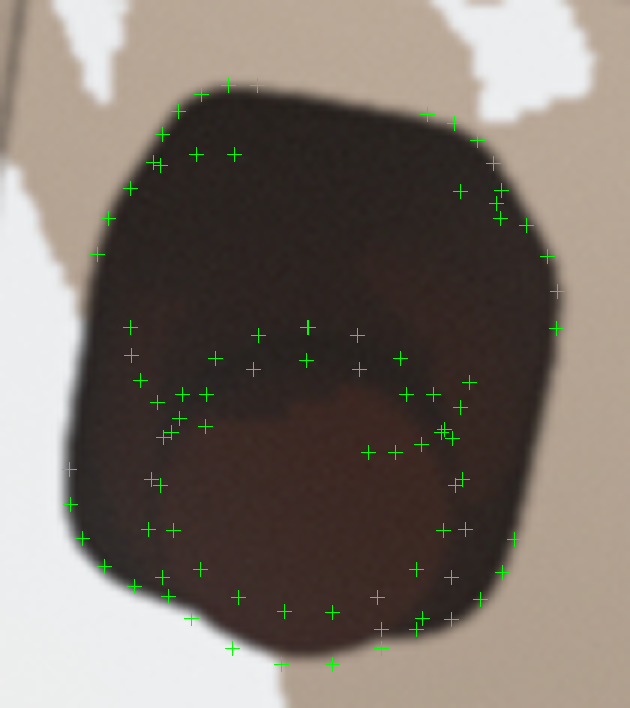

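```bash
python3 - <<'E'
from h import *
delta((624,257.7,135),-90)
E
```

```text
from [622.5 255.2 261.2] d 0.126 ang 0.0  ROW [0.1262, -0.0026, -0.0015] [-0.0007, 0.0002, -0.0002] q6 1.96
```

Request:
{"fn": "send_rows", "kwargs": {
  "plan": [0.04,-0.0026,-0.0015,0,0,0,0.08,-0.0026,-0.0015,0,0,0,0.11,-0.0026,-0.0015,0,0,0,0.126,-0.0026,-0.0015,0,0,0,0.126,-0.0026,-0.0015,0,0,0,0.126,-0.0026,-0.0015,0,0,0]
}}

```text
t: 19.1
tool_pos: [625.1, 259.1, 136.6]
orientation: [-2.755, 1.569, 0.387]
wrist_force: [0.1, 0.4, 0.4]
gripper_width: 0.997
```

```bash
python3 - <<'E'
from h import *
stat()
p=r.read_camera("wrist"); crop(p,160,200,320,240,2.5,"w8.png",[w2pix(p,(624,257.7,163))])
p=r.read_camera("side"); crop(p,300,100,130,110,6,"s13.png")
E
```

```text
t 19.1 pos [625.1 259.1 136.6] yhead -90.01 tilt 0.12 F [0.1 0.4 0.4] w 0.997 q [ 0.39  0.52  1.59 -0.    1.02  1.96]
```

View pics/w8.png

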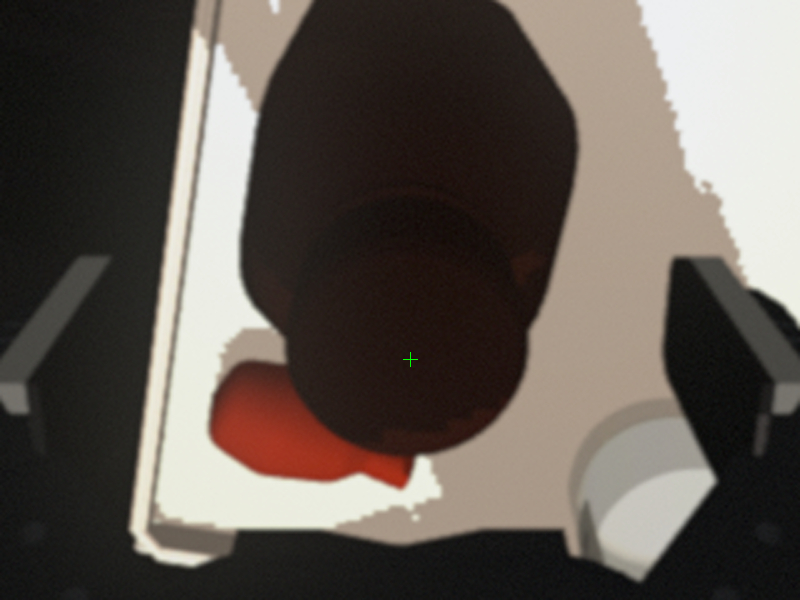

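View pics/s13.png

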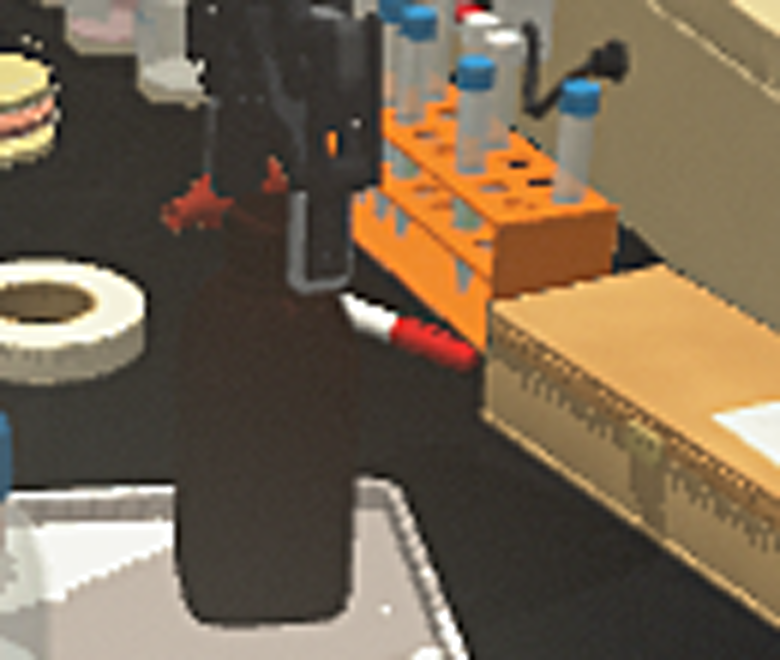

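Request:
{"fn": "send_rows", "kwargs": {
  "plan": [0.002,0.001,-0.001,0,0,0,0.002,0.001,-0.001,0,0,0,0.002,0.001,-0.001,0,0,0,0.002,0.001,-0.001,0,0,0,0.002,0.001,-0.001,0,0,0,0.002,0.001,-0.001,0,0,0,0.002,0.001,-0.001,0,0,0],
  "hand": 1,
  "newtons": 60
}}

```text
t: 20.08
tool_pos: [625.4, 258.1, 133.5]
orientation: [-2.587, 1.57, 0.555]
wrist_force: [-0.5, 0.3, 6.9]
gripper_width: 0.406
```

```bash
python3 - <<'E'
from h import *
stat()
p=r.read_camera("side"); crop(p,300,100,130,110,6,"s14.png")
E
```

```text
t 20.07 pos [625.4 258.1 133.5] yhead -90.0 tilt 0.04 F [-0.5  0.3  6.9] w 0.406 q [0.39 0.53 1.59 0.   1.02 1.96]
```

View pics/s14.png

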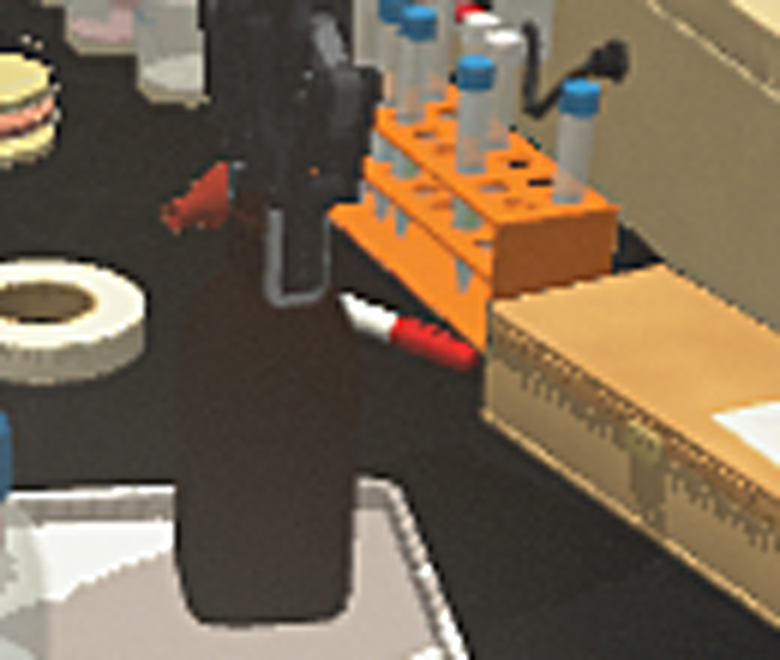

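```bash
python3 - <<'E'
from h import *
delta((604.5,-251.8,320),-74.7)
E
```

```text
from [625.4 258.1 133.6] d 0.543 ang 15.3  ROW [-0.1866, 0.5098, 0.0208] [-0.267, -0.0006, 0.0003] q6 1.96
```

Request:
{"fn": "send_rows", "kwargs": {
  "plan": [-0.03,0,0,0,0,0,-0.08,0,0,0,0,0,-0.13,0,0,0,0,0,-0.1866,0.02,0,0,0,0,-0.1866,0.06,0.002,-0.06,0,0,-0.1866,0.1,0.005,-0.12,0,0,-0.1866,0.15,0.007,-0.18,0,0,-0.1866,0.2,0.01,-0.24,0,0,-0.1866,0.25,0.012,-0.267,0,0,-0.1866,0.3,0.014,-0.267,0,0]
}}

```text
t: 21.38
tool_pos: [610.4, -43.8, 318.9]
orientation: [-0.235, 1.569, -3.11]
wrist_force: [0.6, 0.3, -2.9]
gripper_width: 0.407
```

```bash
python3 - <<'E'
from h import *
stat()
delta((604.5,-251.8,320),-74.7)
p=r.read_camera("side"); cv2.imwrite("pics/s15.png",p["color"][:,:,::-1])
E
```

```text
t 21.38 pos [610.4 -43.8 318.9] yhead -74.68 tilt 0.08 F [ 0.6  0.3 -2.9] w 0.407 q [-0.07  0.26  1.56 -0.    1.32  1.23]
from [610.4 -43.8 318.9] d 0.208 ang 0.1  ROW [-0.0011, 0.1991, 0.0607] [0.0003, 0.0014, 0.0003] q6 1.23
```

View pics/s15.png

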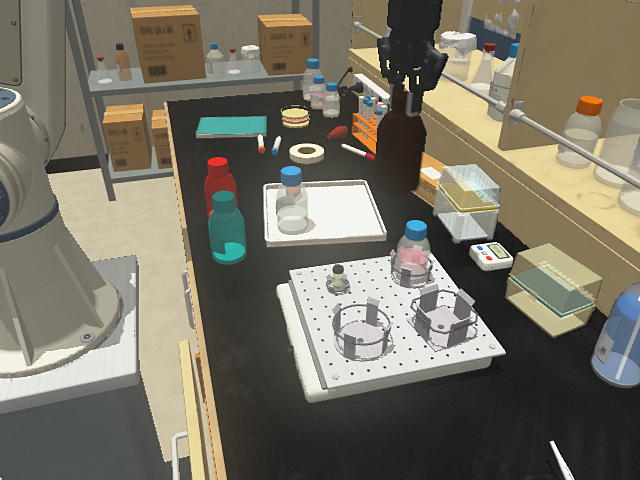

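Request:
{"fn": "send_rows", "kwargs": {
  "plan": [0,0.05,0.015,0,0,0,0,0.1,0.03,0,0,0,0,0.15,0.045,0,0,0,0,0.185,0.057,0,0,0,0,0.199,0.0607,0,0,0,0,0.199,0.0607,0,0,0,0.04,0.199,0.0607,0,0,0,0.06,0.199,0.0607,0,0,0,0.065,0.199,0.0607,0,0,0,0.065,0.199,0.0607,0,0,0]
}}

```text
t: 22.68
tool_pos: [605.6, -249.1, 255.2]
orientation: [-2.866, 1.571, 0.544]
wrist_force: [-0.5, 0.1, -1.6]
gripper_width: 0.404
```

```bash
python3 - <<'E'
from h import *
import pickle
stat()
p=r.read_camera("side"); crop(p,370,110,150,240,2.5,"s16.png"); crop(p,395,200,110,110,6,"s16b.png",); pickle.dump(p,open("s16.pkl","wb"))
p=r.read_camera("wrist"); crop(p,80,100,400,300,2,"w9.png",[w2pix(p,(605,-251.9,51))]); pickle.dump(p,open("w9.pkl","wb"))
E
```

```text
t 22.68 pos [ 605.6 -249.1  255.2] yhead -74.65 tilt 0.02 F [-0.5  0.1 -1.6] w 0.404 q [-0.39  0.38  1.54  0.    1.22  0.91]
```

View pics/s16.png

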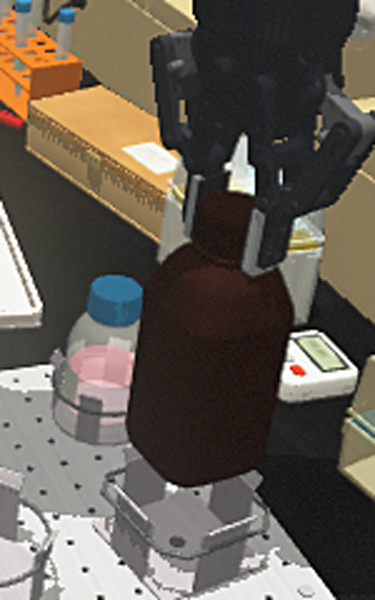

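View pics/w9.png

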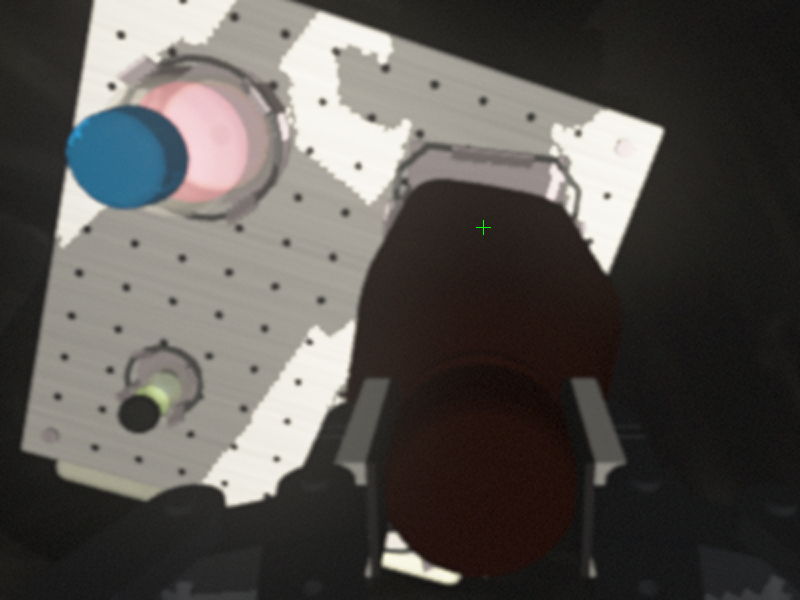

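```bash
python3 - <<'E'
from h import *
import pickle
p=pickle.load(open("w9.pkl","rb"))
im=cv2.convertScaleAbs(p["color"],alpha=1.6,beta=10); q=dict(p); q["color"]=im; crop(q,250,150,140,100,5.7,"w9z.png")
p=pickle.load(open("s16.pkl","rb")); q=dict(p); q["color"]=cv2.convertScaleAbs(p["color"],alpha=1.3,beta=10); crop(q,405,255,90,100,6,"s16z.png")
E
```

```text
(no output)
```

View pics/w9z.png

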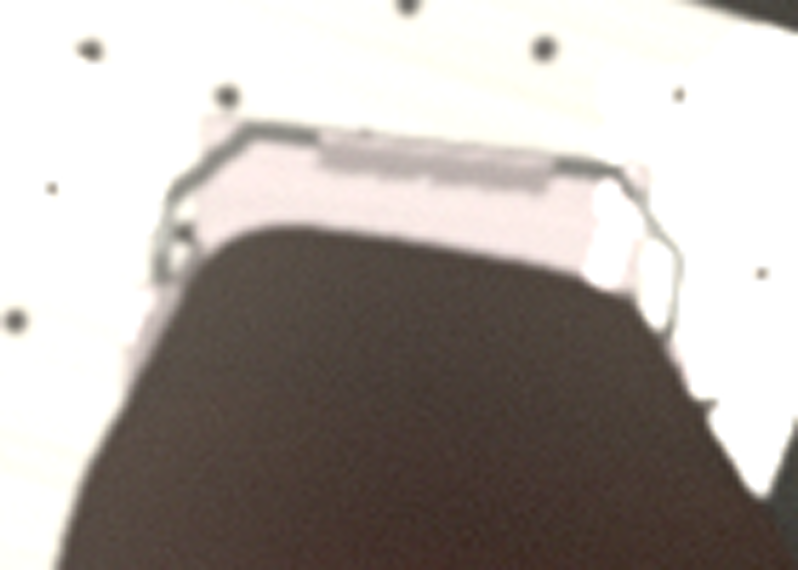

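View pics/s16z.png

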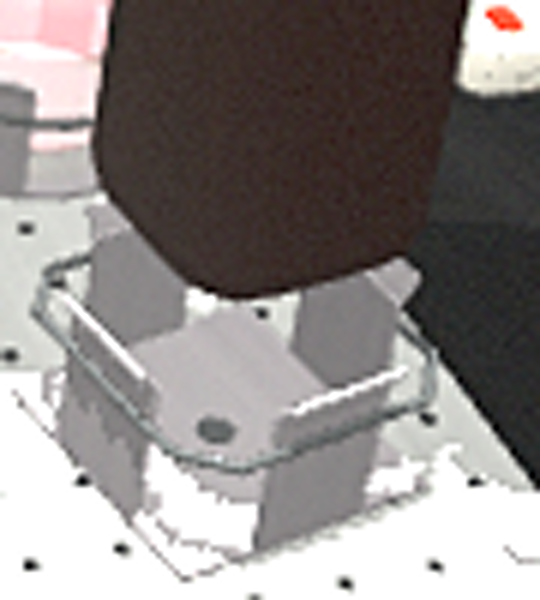

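```bash
python3 - <<'E'
from h import *
import pickle
p=pickle.load(open("w9.pkl","rb")); s=pickle.load(open("s16.pkl","rb"))
g=lambda c:((c[0]+.5)/5.7-.5+250,(c[1]+.5)/5.7-.5+150)
f=lambda c:((c[0]+.5)/6-.5+405,(c[1]+.5)/6-.5+255)
def hd(p,a,b,z,n):
    A,B=pix2w(p,a,z),pix2w(p,b,z); d=B-A; h=np.degrees(np.arctan2(d[1],d[0])); print(n,A.round(1),B.round(1),"yaw mod90",((h+45)%90-45).round(2))
hd(p,g((250,124)),g((600,161)),85,"ring w"); hd(p,g((320,167)),g((545,188)),52,"leaf w")
hd(p,g((320,230)),g((560,270)),125,"bottle w (zb=125)")
# side
hd(s,f((48,288)),f((150,385)),100,"left leaf tip"); hd(s,f((290,415)),f((405,372)),100,"front leaf tip")
hd(s,f((15,392)),f((185,578)),50,"base left"); hd(s,f((185,578)),f((430,490)),50,"base front")
hd(s,f((105,185)),f((190,280)),130,"bottle left bottom"); hd(s,f((260,297)),f((390,265)),125,"bottle front bottom")
E
```

```text
ring w [ 640.9 -216.7   85. ] [ 649.6 -269.3   85. ] yaw mod90 9.39
leaf w [ 633.4 -228.4   52. ] [ 640.  -265.8   52. ] yaw mod90 10.06
bottle w (zb=125) [ 634.3 -230.8  125. ] [ 637.6 -263.3  125. ] yaw mod90 5.87
left leaf tip [ 557.9 -238.   100. ] [ 565.9 -276.7  100. ] yaw mod90 11.64
front leaf tip [ 592.6 -295.4  100. ] [ 626.4 -289.9  100. ] yaw mod90 9.13
base left [ 562.2 -221.4   50. ] [ 573.7 -293.2   50. ] yaw mod90 9.09
base front [ 573.7 -293.2   50. ] [ 646.8 -283.7   50. ] yaw mod90 7.37
bottle left bottom [ 569.4 -238.3  130. ] [ 572.6 -275.8  130. ] yaw mod90 4.85
bottle front bottom [ 588.8 -280.8  125. ] [ 624.  -279.2  125. ] yaw mod90 2.51
```

```bash
python3 - <<'E'
from h import *
delta((605.4,-252,215),-70.8)
E
```

```text
from [ 605.9 -249.8  256. ] d 0.041 ang 3.9  ROW [0.041, 0.002, 0.0011] [-0.0676, -0.0014, -0.001] q6 0.91
```

Request:
{"fn": "send_rows", "kwargs": {
  "plan": [0,0.002,0.0011,-0.0676,0,0,0.01,0.002,0.0011,-0.0676,0,0,0.025,0.002,0.0011,-0.0676,0,0,0.041,0.002,0.0011,-0.0676,0,0,0.041,0.002,0.0011,-0.0676,0,0,0.041,0.002,0.0011,-0.0676,0,0]
}}

```text
t: 23.52
tool_pos: [604.7, -252.3, 213.7]
orientation: [-0.658, 1.571, 2.818]
wrist_force: [0.3, -0.7, -1.7]
gripper_width: 0.408
```

```bash
python3 - <<'E'
from h import *
import pickle
stat()
p=r.read_camera("side"); p2=dict(p); p2["color"]=cv2.convertScaleAbs(p["color"],alpha=1.3,beta=10); crop(p2,405,245,90,100,6,"s17z.png");pickle.dump(p,open("s17.pkl","wb"))
p=r.read_camera("wrist"); pickle.dump(p,open("w10.pkl","wb")); p2=dict(p); p2["color"]=cv2.convertScaleAbs(p["color"],alpha=1.6,beta=10); crop(p2,250,110,140,100,5.7,"w10z.png")
E
```

```text
t 23.52 pos [ 604.7 -252.3  213.7] yhead -70.84 tilt 0.01 F [ 0.3 -0.7 -1.7] w 0.408 q [-0.4   0.42  1.58 -0.    1.15  0.84]
```

View pics/s17z.png

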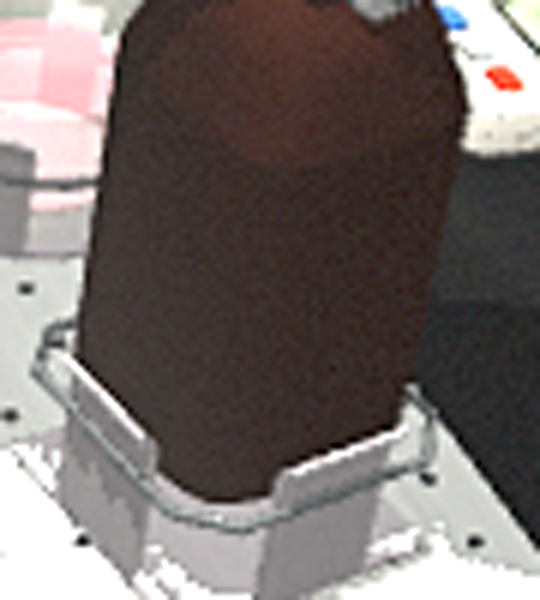

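View pics/w10z.png

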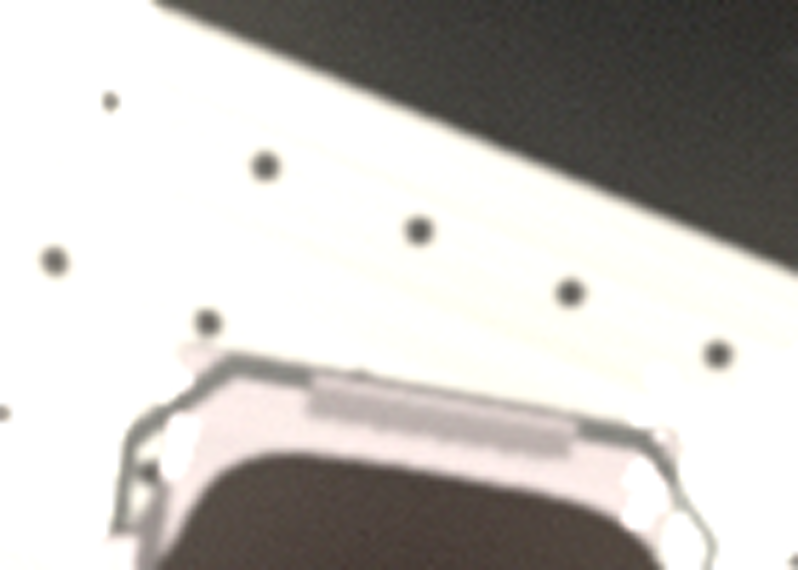

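Request:
{"fn": "send_rows", "kwargs": {
  "plan": [0.01,0,0,0,0,0,0.018,0,0,0,0,0,0.024,0,0,0,0,0,0.026,0,0,0,0,0,0.026,0,0,0,0,0]
}}

```text
t: 24.25
tool_pos: [604.6, -252.3, 187.6]
orientation: [-0.675, 1.571, 2.801]
wrist_force: [-0.1, -0.2, -1.7]
gripper_width: 0.405
```

```bash
python3 - <<'E'
from h import *
import pickle
stat()
p=r.read_camera("side"); p2=dict(p); p2["color"]=cv2.convertScaleAbs(p["color"],alpha=1.3,beta=10); crop(p2,405,245,90,100,6,"s18z.png")
delta((605.2,-252,181),-70.8)
E
```

```text
t 24.25 pos [ 604.6 -252.3  187.6] yhead -70.83 tilt 0.01 F [-0.1 -0.2 -1.7] w 0.405 q [-0.4   0.44  1.6  -0.    1.1   0.84]
from [ 604.7 -252.3  187.9] d 0.007 ang 0.0  ROW [0.0069, -0.0002, -0.0005] [-0.0005, -0.0002, -0.0001] q6 0.84
```

View pics/s18z.png

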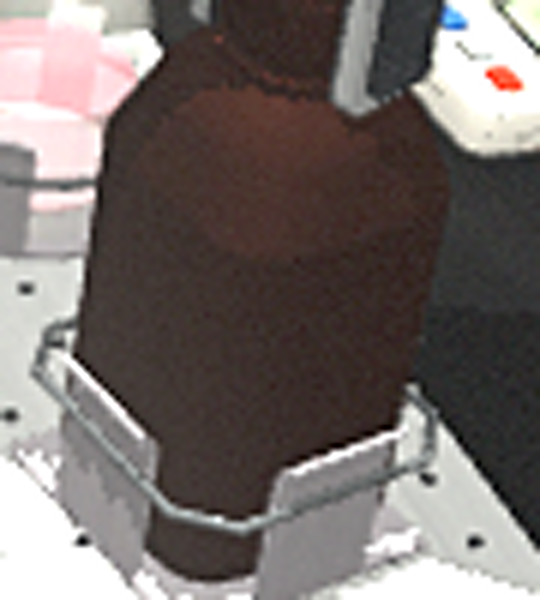

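Request:
{"fn": "send_rows", "kwargs": {
  "plan": [0.002,0,-0.0004,0,0,0,0.004,0,-0.0004,0,0,0,0.0058,0,-0.0004,0,0,0,0.0065,0,-0.0004,0,0,0,0.0065,0,-0.0004,0,0,0]
}}

```text
t: 24.92
tool_pos: [605.1, -252.1, 181.6]
orientation: [2.63, 1.57, -0.177]
wrist_force: [-0.9, 0.1, 1.0]
gripper_width: 0.402
```

Request:
{"fn": "send_rows", "kwargs": {
  "plan": [0.0006,0,0,0,0,0,0.0006,0,0,0,0,0]
}}

```text
t: 25.18
tool_pos: [605.3, -252.1, 181.6]
orientation: [2.637, 1.57, -0.17]
wrist_force: [-2.1, 2.7, 7.0]
gripper_width: 0.401
```

Request:
{"fn": "send_rows", "kwargs": {
  "plan": [0,0,0,0,0,0,0,0,0,0,0,0,0,0,0,0,0,0,0,0,0,0,0,0,0,0,0,0,0,0],
  "hand": -1
}}

```text
t: 25.8
tool_pos: [605.0, -252.1, 180.6]
orientation: [-0.59, 1.571, 2.886]
wrist_force: [-0.5, -0.6, 0.7]
gripper_width: 1.0
```

Request:
{"fn": "send_rows", "kwargs": {
  "plan": [-0.03,0,0,0,0,0,-0.08,0,0,0,0,0,-0.12,0,0,0,0,0,-0.12,0,0,0,0,0]
}}

```text
t: 26.3
tool_pos: [606.7, -252.9, 304.7]
orientation: [2.408, 1.564, -0.399]
wrist_force: [0.3, -0.4, -0.4]
gripper_width: 1.0
```

```bash
python3 - <<'E'
from h import *
import pickle
stat()
p=r.read_camera("side"); p2=dict(p); p2["color"]=cv2.convertScaleAbs(p["color"],alpha=1.3,beta=10); crop(p2,405,215,90,100,6,"s19z.png")
p=r.read_camera("wrist");crop(p,0,0,640,480,1.25,"w11.png",[w2pix(p,(605,-252,211)),w2pix(p,(476.5,-243.5,51))])
delta((474.5,162,220),-90);delta((474.5,162,220),-20)
E
```

```text
t 26.3 pos [ 606.7 -252.9  304.7] yhead -70.83 tilt 0.38 F [ 0.3 -0.4 -0.4] w 1.0 q [-0.4   0.34  1.48 -0.    1.31  0.84]
from [ 604.9 -252.1  300.6] d 0.442 ang 19.2  ROW [0.0805, -0.4339, -0.0128] [0.3346, -0.0002, -0.0001] q6 0.84
from [ 604.9 -252.1  300.6] d 0.442 ang 50.8  ROW [0.0805, -0.4339, -0.0128] [-0.8871, -0.0001, -0.0003] q6 0.84
```

View pics/s19z.png

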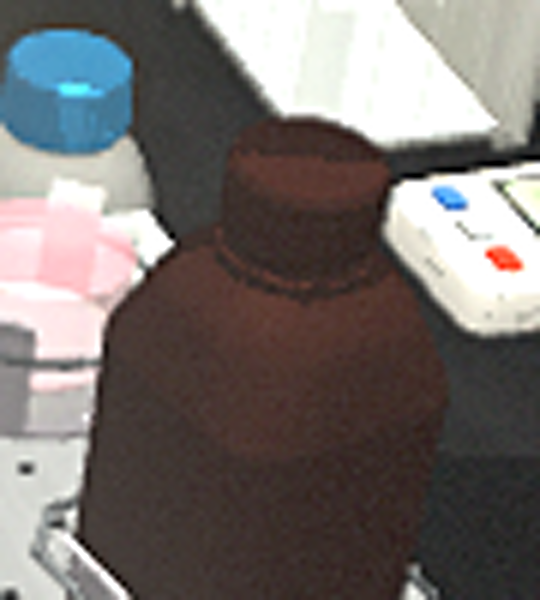

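View pics/w11.png

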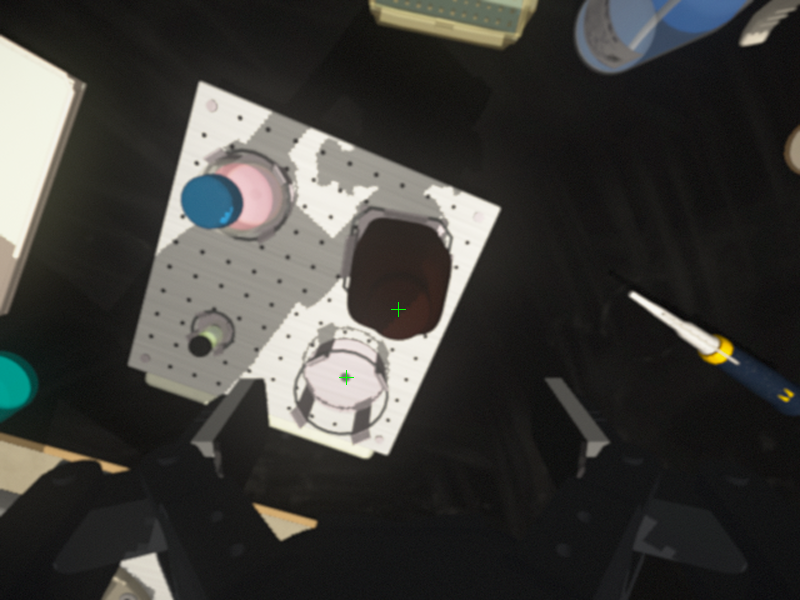

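Request:
{"fn": "send_rows", "kwargs": {
  "plan": [0.02,-0.05,-0.0015,0,0,0,0.03,-0.11,-0.003,0.1,0,0,0.06,-0.17,-0.005,0.2,0,0,0.0805,-0.23,-0.007,0.3346,0,0,0.0805,-0.29,-0.009,0.3346,0,0,0.0805,-0.35,-0.011,0.3346,0,0,0.0805,-0.41,-0.0128,0.3346,0,0,0.0805,-0.4339,-0.0128,0.3346,0,0,0.0805,-0.4339,-0.0128,0.3346,0,0,0.0805,-0.4339,-0.0128,0.3346,0,0]
}}

```text
t: 27.65
tool_pos: [474.3, 161.1, 219.3]
orientation: [0.565, 1.569, -2.576]
wrist_force: [1.3, -0.0, 0.1]
gripper_width: 1.0
```

```bash
python3 - <<'E'
from h import *
import pickle
stat()
p=r.read_camera("wrist");crop(p,0,0,640,480,1.25,"w12.png",[w2pix(p,(474.7,162,141))]); pickle.dump(p,open("w12.pkl","wb"))
delta((474.5,162,100),-90)
E
```

```text
t 27.65 pos [474.3 161.1 219.3] yhead -89.99 tilt 0.09 F [ 1.3 -0.   0.1] w 1.0 q [ 0.32  0.17  1.91 -0.    1.06  1.9 ]
from [474.6 160.9 219.6] d 0.12 ang 0.1  ROW [0.1196, -0.0012, -0.0001] [-0.0007, 0.001, -0.0006] q6 1.9
```

View pics/w12.png

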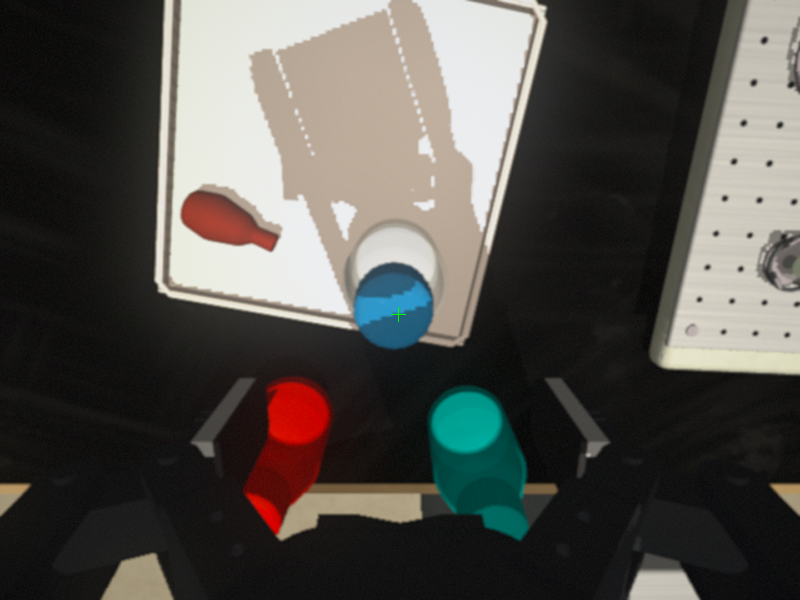

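```bash
python3 - <<'E'
from h import *
delta((476.5,164,98.5),-90)
E
```

```text
from [474.6 160.9 219.6] d 0.121 ang 0.1  ROW [0.1211, -0.0032, -0.0021] [-0.0007, 0.001, -0.0006] q6 1.9
```

Request:
{"fn": "send_rows", "kwargs": {
  "plan": [0.03,-0.0032,-0.0021,0,0,0,0.06,-0.0032,-0.0021,0,0,0,0.09,-0.0032,-0.0021,0,0,0,0.11,-0.0032,-0.0021,0,0,0,0.121,-0.0032,-0.0021,0,0,0,0.121,-0.0032,-0.0021,0,0,0]
}}

```text
t: 28.45
tool_pos: [476.6, 164.3, 98.7]
orientation: [0.379, 1.57, -2.764]
wrist_force: [1.0, -0.8, 0.7]
gripper_width: 0.999
```

```bash
python3 - <<'E'
from h import *
stat()
p=r.read_camera("wrist");crop(p,160,200,320,240,2.5,"w13.png",[w2pix(p,(476.5,164,141))])
E
```

```text
t 28.45 pos [476.6 164.3  98.7] yhead -90.06 tilt 0.07 F [ 1.  -0.8  0.7] w 0.999 q [ 0.33  0.34  2.   -0.    0.8   1.9 ]
```

View pics/w13.png

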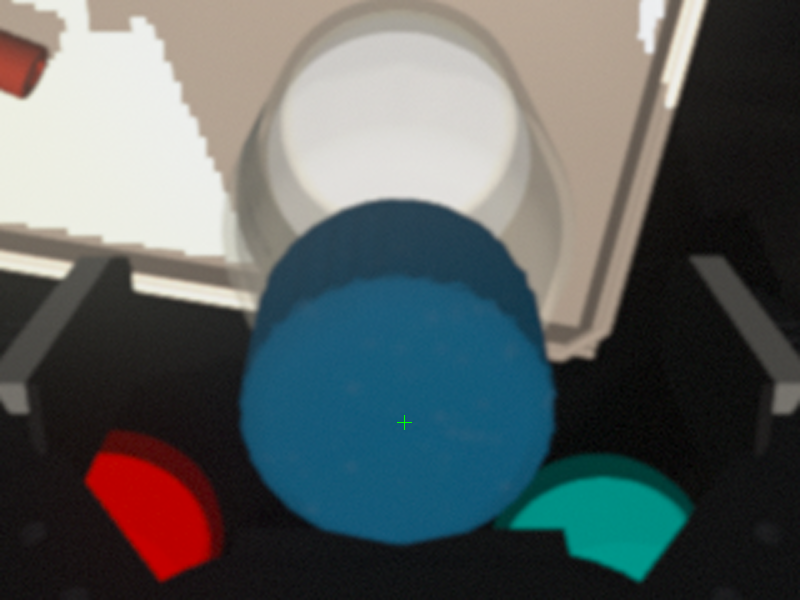

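Request:
{"fn": "send_rows", "kwargs": {
  "plan": [0,0,-0.0012,0,0,0,0,0,-0.0012,0,0,0,0,0,-0.0012,0,0,0,0,0,-0.0012,0,0,0,0,0,-0.0012,0,0,0,0,0,-0.0012,0,0,0],
  "hand": 1,
  "newtons": 50
}}

```text
t: 29.25
tool_pos: [478.4, 165.2, 99.9]
orientation: [-2.954, 1.57, 0.187]
wrist_force: [-0.5, -1.5, 5.0]
gripper_width: 0.484
```

```bash
python3 - <<'E'
from h import *
stat()
delta((475.5,-243.5,240),-50)
p=r.read_camera("side"); crop(p,250,150,130,110,6,"s20.png")
E
```

```text
t 29.25 pos [478.4 165.2  99.9] yhead -89.99 tilt 0.07 F [-0.5 -1.5  5. ] w 0.484 q [ 0.33  0.34  2.   -0.    0.8   1.9 ]
from [478.4 165.2  99.9] d 0.432 ang 40.0  ROW [-0.1402, 0.4087, 0.0028] [-0.698, -0.0012, -0.0002] q6 1.9
```

View pics/s20.png

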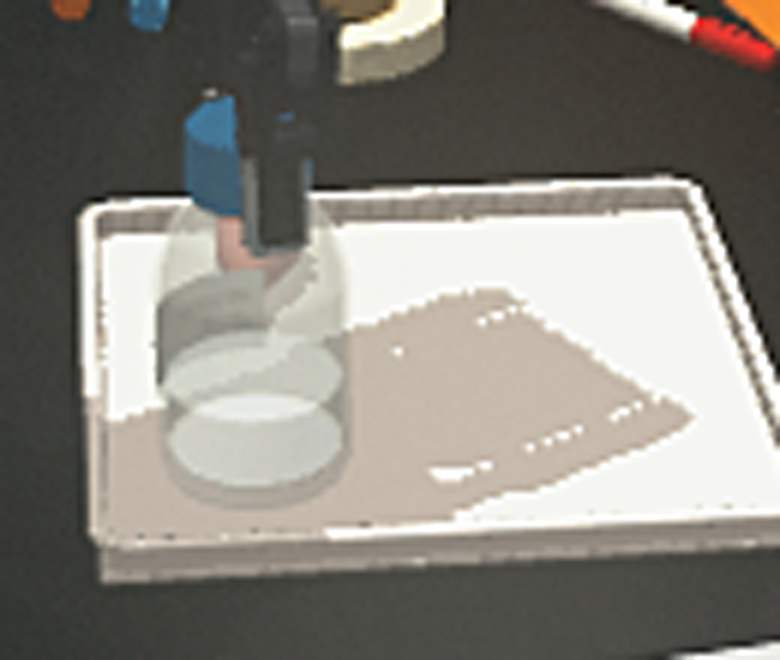

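Request:
{"fn": "send_rows", "kwargs": {
  "plan": [-0.03,0,0,0,0,0,-0.08,0,0,0,0,0,-0.13,0.02,0,0,0,0,-0.14,0.07,0,-0.1,0,0,-0.14,0.12,0.001,-0.2,0,0,-0.14,0.17,0.001,-0.3,0,0,-0.14,0.22,0.001,-0.4,0,0,-0.14,0.27,0.002,-0.5,0,0,-0.14,0.32,0.002,-0.6,0,0,-0.14,0.37,0.003,-0.698,0,0,-0.14,0.4087,0.003,-0.698,0,0,-0.14,0.4087,0.003,-0.698,0,0]
}}

```text
t: 30.8
tool_pos: [474.4, -245.7, 238.8]
orientation: [-0.154, 1.57, -2.6]
wrist_force: [-0.4, 1.1, -2.8]
gripper_width: 0.494
```

```bash
python3 - <<'E'
from h import *
import pickle
stat()
p=r.read_camera("side"); s=S(); tx,ty,tz=s["tool_pos"]; u=tz-96.9
crop(p,310,190,110,170,4,"s21.png",[w2pix(p,(476.5,-243.5,51))])
for dx in (-2,0,2):
    a=cyl(p,tx+dx,ty,u,34.5); b=cyl(p,tx+dx,ty,u+40,34.5); print(dx,"u0 cols",((a[0][0]-310)*4).round(),((a[1][0]-310)*4).round(),"bottom row",((a[1][1]-190)*4).round(),"u40",((b[0][0]-310)*4).round(),((b[1][0]-310)*4).round(), "midrow",((b[0][1]+b[1][1]-380)*2).round())
p=r.read_camera("wrist");crop(p,100,100,400,300,2,"w14.png",[w2pix(p,(476.5,-243.5,51))])
E
```

```text
t 30.8 pos [ 474.4 -245.7  238.8] yhead -50.17 tilt 0.03 F [-0.4  1.1 -2.8] w 0.494 q [-0.48  0.2   1.82 -0.    1.12  0.4 ]
-2 u0 cols 105.0 305.0 bottom row 482.0 u40 108.0 315.0 midrow 325.0
0 u0 cols 111.0 311.0 bottom row 481.0 u40 114.0 320.0 midrow 324.0
2 u0 cols 116.0 316.0 bottom row 480.0 u40 119.0 326.0 midrow 323.0
```

View pics/s21.png

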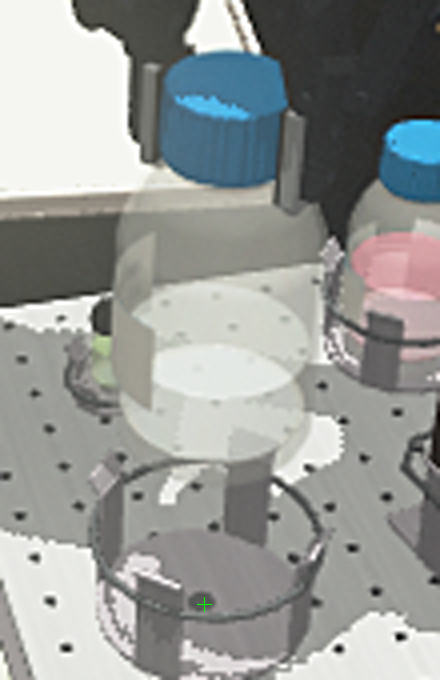

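View pics/w14.png

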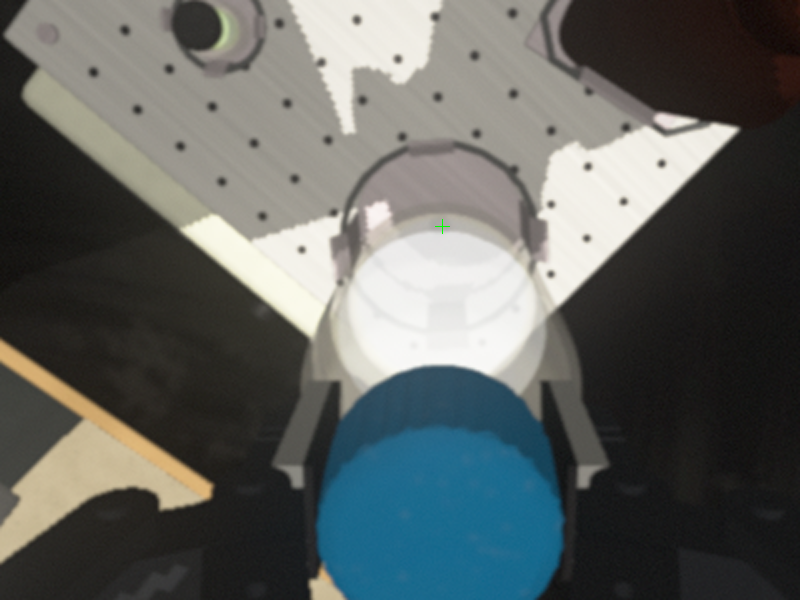

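```bash
python3 - <<'E'
from h import *
stat(); delta((476.5,-243.5,152),-50)
E
```

```text
t 30.9 pos [ 474.3 -243.3  238.7] yhead -50.07 tilt 0.08 F [ 1.  -0.3 -3.4] w 0.483 q [-0.48  0.2   1.82  0.    1.12  0.4 ]
from [ 474.3 -243.3  238.7] d 0.087 ang 0.1  ROW [0.0867, 0.0017, -0.0015] [-0.0012, 0.0001, 0.0014] q6 0.4
```

Request:
{"fn": "send_rows", "kwargs": {
  "plan": [0.01,0.001,-0.001,0,0,0,0.025,0.001,-0.001,0,0,0,0.035,0.001,-0.001,0,0,0,0.035,0.001,-0.001,0,0,0,0.035,0.001,-0.001,0,0,0]
}}

```text
t: 31.52
tool_pos: [476.5, -243.7, 204.3]
orientation: [1.971, 1.571, -0.472]
wrist_force: [0.2, -0.2, -3.1]
gripper_width: 0.491
```

```bash
python3 - <<'E'
from h import *
stat(); delta((476.5,-243.5,152),-50)
p=r.read_camera("side"); crop(p,310,190,110,170,4,"s22.png",[w2pix(p,(476.5,-243.5,51))])
E
```

```text
t 31.52 pos [ 476.5 -243.7  204.3] yhead -50.0 tilt 0.01 F [ 0.2 -0.2 -3.1] w 0.491 q [-0.48  0.24  1.85  0.    1.05  0.4 ]
from [ 476.5 -243.7  204.3] d 0.052 ang 0.0  ROW [0.0523, -0.0002, -0.0001] [0.0, -0.0001, -0.0001] q6 0.4
```

View pics/s22.png

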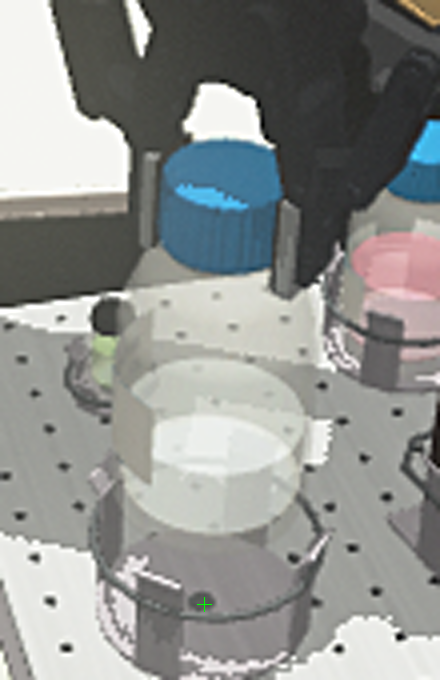

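Request:
{"fn": "send_rows", "kwargs": {
  "plan": [0.015,0,0.0002,0,0,0,0.03,0,0.0002,0,0,0,0.042,0,0.0002,0,0,0,0.05,0,0.0002,0,0,0,0.051,0,0.0002,0,0,0,0.051,0,0.0002,0,0,0]
}}

```text
t: 32.33
tool_pos: [476.2, -243.4, 152.3]
orientation: [-1.954, 1.57, 1.885]
wrist_force: [3.4, 2.6, -5.4]
gripper_width: 0.489
```

```bash
python3 - <<'E'
from h import *
stat(); delta((476.3,-243.5,147.5),-50)
p=r.read_camera("side"); crop(p,310,210,110,150,4,"s23.png")
E
```

```text
t 32.33 pos [ 476.2 -243.4  152.3] yhead -50.02 tilt 0.06 F [ 3.4  2.6 -5.4] w 0.489 q [-0.48  0.31  1.9   0.    0.94  0.4 ]
from [ 476.2 -243.4  152.3] d 0.005 ang 0.1  ROW [0.0048, 0.0001, -0.0001] [-0.0003, -0.0004, 0.0009] q6 0.4
```

View pics/s23.png

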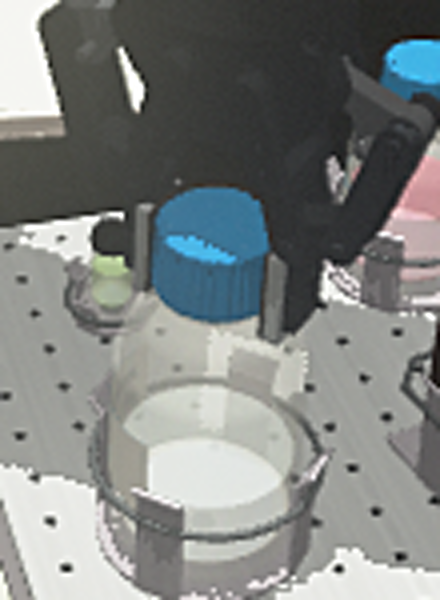

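Request:
{"fn": "send_rows", "kwargs": {
  "plan": [0,0,-0.001,0,0,0,0.002,0,-0.001,0,0,0,0.004,0,-0.001,0,0,0,0.0048,0,-0.001,0,0,0,0.0048,0,-0.001,0,0,0]
}}

```text
t: 33.0
tool_pos: [477.0, -243.3, 148.4]
orientation: [1.285, 1.571, -1.159]
wrist_force: [1.5, 0.6, -3.0]
gripper_width: 0.492
```

Request:
{"fn": "send_rows", "kwargs": {
  "plan": [0.0008,0,0,0,0,0,0.0015,0,0,0,0,0,0.0015,0,0,0,0,0]
}}

```text
t: 33.38
tool_pos: [477.3, -243.4, 147.9]
orientation: [2.063, 1.57, -0.381]
wrist_force: [0.3, 2.4, 8.4]
gripper_width: 0.491
```

Contact came at 147.9, as expected, so the bottle is seated. Releasing.

Request:
{"fn": "send_rows", "kwargs": {
  "plan": [0,0,0,0,0,0,0,0,0,0,0,0,0,0,0,0,0,0,0,0,0,0,0,0,0,0,0,0,0,0],
  "hand": -1
}}

```text
t: 34.0
tool_pos: [476.9, -243.2, 146.8]
orientation: [-0.9, 1.571, 2.94]
wrist_force: [0.7, 0.6, 0.2]
gripper_width: 1.004
```

Request:
{"fn": "send_rows", "kwargs": {
  "plan": [-0.03,0,0,0,0,0,-0.08,0,0,0,0,0,-0.13,0,0,0,0,0,-0.16,0.03,0.03,0,0,0,-0.16,0.09,0.08,0,0,0,-0.16,0.14,0.12,0,0,0,-0.16,0.2,0.14,0,0,0,-0.16,0.25,0.14,0,0,0,-0.16,0.25,0.14,0,0,0]
}}

```text
t: 35.12
tool_pos: [531.1, -527.6, 304.3]
orientation: [-1.335, 1.569, 2.503]
wrist_force: [-0.8, 0.2, -0.9]
gripper_width: 0.998
```

```bash
python3 - <<'E'
from h import *
stat()
p=r.read_camera("side"); crop(p,270,190,250,190,3.2,"s24.png")
t=r.read_camera("top"); crop(t,335,145,160,165,4,"shk5.png"); cv2.imwrite("pics/top9.png",t["color"][:,:,::-1])
E
```

```text
t 35.12 pos [ 531.1 -527.6  304.3] yhead -50.1 tilt 0.09 F [-0.8  0.2 -0.9] w 0.998 q [-0.78  0.5   1.25 -0.    1.39  0.09]
```

View pics/s24.png

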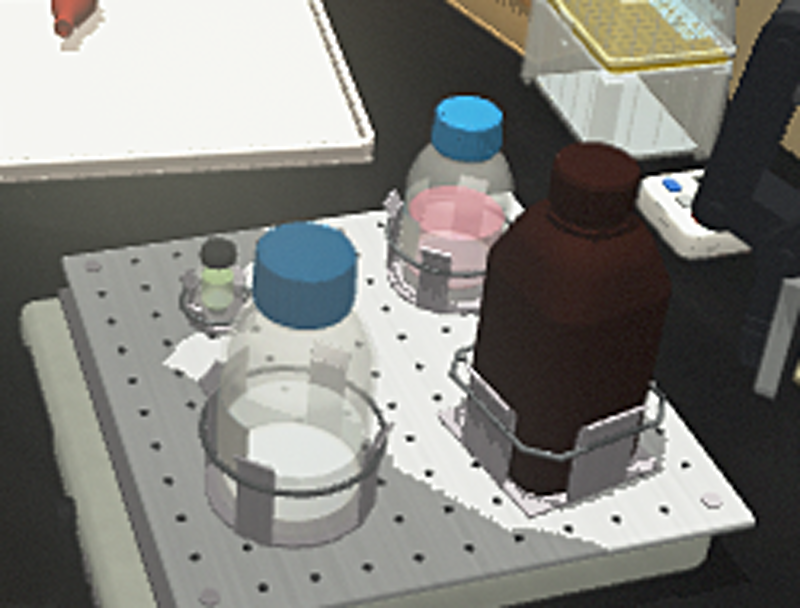

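View pics/top9.png

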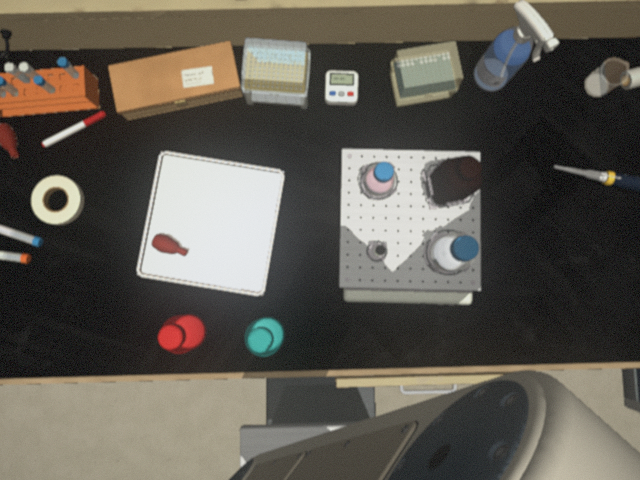

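```bash
python3 - <<'E'
from h import *
t=r.read_camera("top"); d=r.read_camera("side")
crop(t,335,145,160,165,4,"shk6.png",[w2pix(t,X) for X in [(476.3,-243.5,189),(605,-252,211),(615,-121,156),(484.3,-113.4,95)]])
crop(d,270,190,250,190,3.2,"s25.png",[w2pix(d,X) for X in [(476.3,-243.5,189),(605,-252,211),(615,-121,156),(484.3,-113.4,95)]])
stat()
E
```

```text
t 35.33 pos [ 529.9 -523.7  306.9] yhead -49.98 tilt 0.04 F [-0.6 -0.4  1.4] w 1.001 q [-0.78  0.49  1.25  0.    1.39  0.09]
```

View pics/shk6.png

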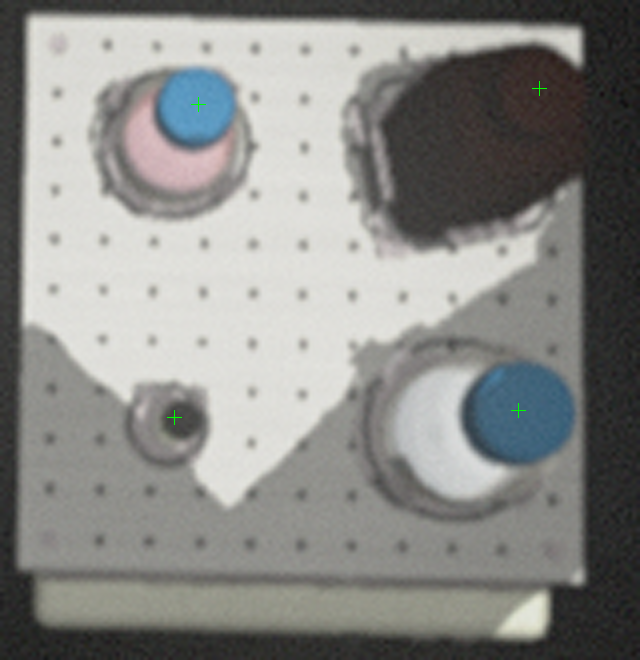

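View pics/s25.png

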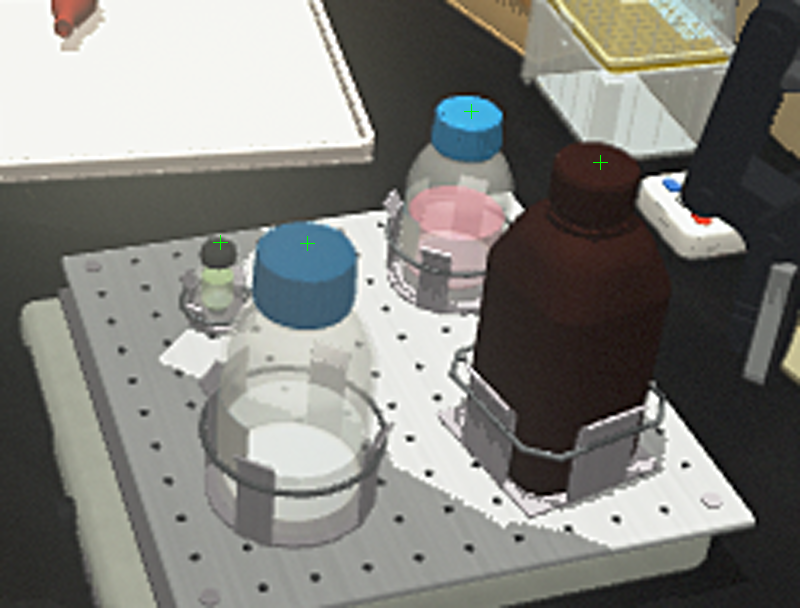

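```bash
python3 - <<'E'
from h import *
import pickle
p=pickle.load(open("w6.pkl","rb")); 
crop(p,270,170,100,80,8,"w6z.png",[w2pix(p,(484.3,-113.4,95)),w2pix(p,(484.3,-113.4,51))])
for n,f in (("w11","w12"),):pass
p=r.read_camera("side"); crop(p,315,255,50,50,14,"s26.png",[w2pix(p,(484.3,-113.4,95)),w2pix(p,(484.3,-113.4,51))])
t=r.read_camera("top"); crop(t,360,235,35,35,18,"t26.png",[w2pix(t,(484.3,-113.4,95)),w2pix(t,(484.3,-113.4,51))])
E
```

```text
(no output)
```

View pics/w6z.png

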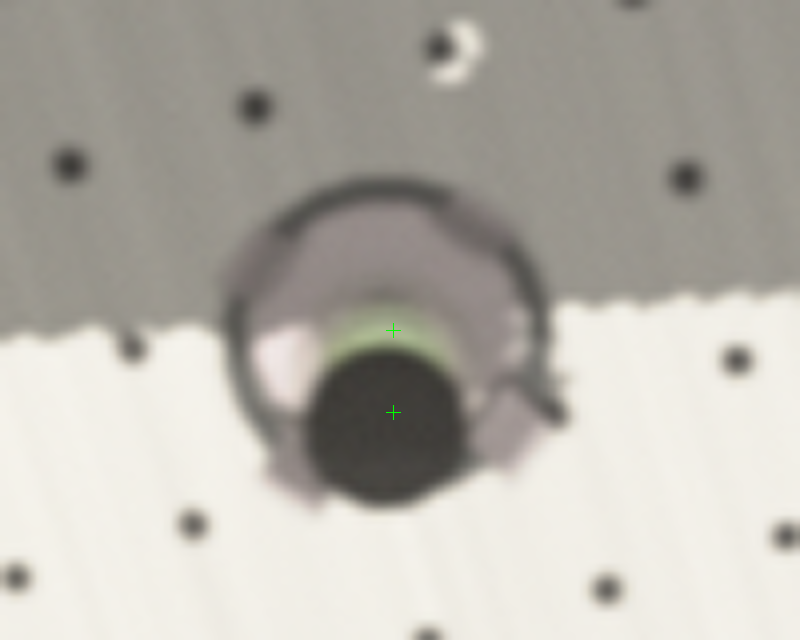

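View pics/s26.png

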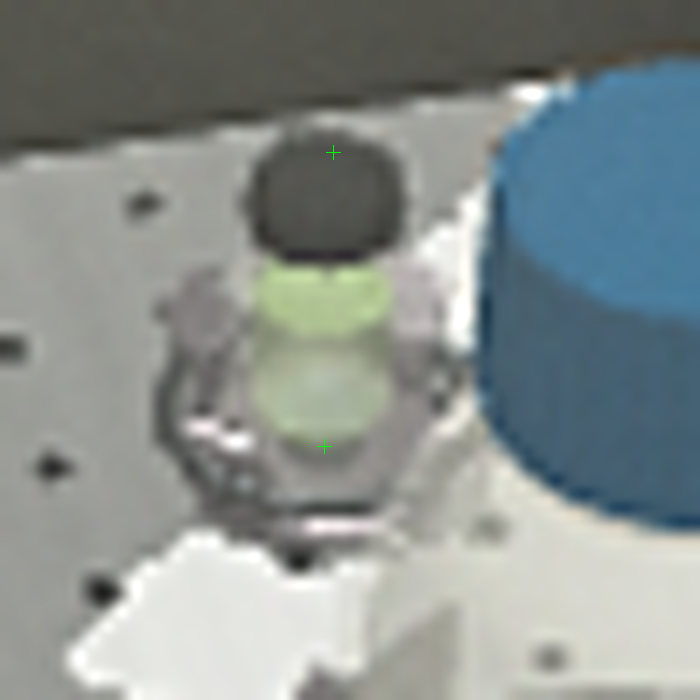

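View pics/t26.png

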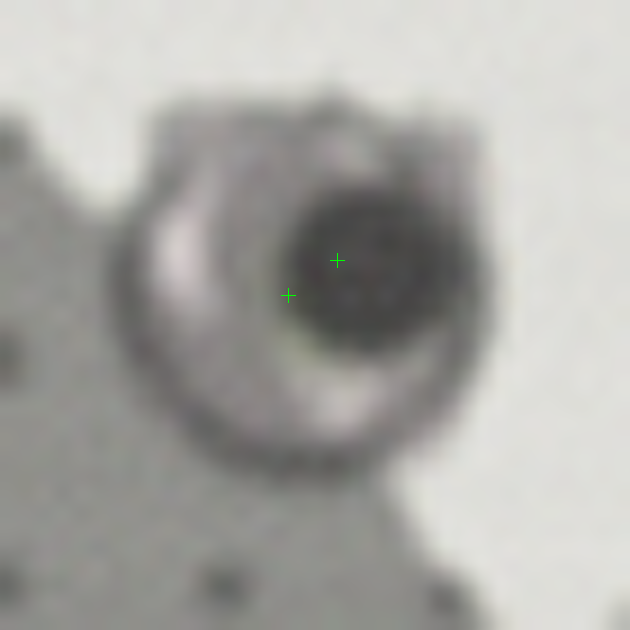

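```bash
python3 - <<'E'
from cell import r
print(r.job_done())
E
```

```text
the job is handed in; nothing more can be done
None
```

All four vessels are standing in their own clamps and released, and the job was handed in at about 35.5 s on the robot's clock. I moved the smaller bottle out of the wide bottle's clamp first. Then came the vial, the square bottle (turned about 19° in all, 4° of that corrected over the clamp to line up with the leaves) and the wide bottle.

**Seating:** each vessel met the clamp base within about 0.2 mm of the height I worked out. In the last top and side pictures, the three bottle caps sit within about 1 pixel of where a fully seated, upright vessel should show.

**Vial:** its cap is 2–3 mm off the clamp's centre in the top view. About 1.6 mm of that matches a difference between the top and wrist cameras. I judged it upright and within the 10 mm tolerance, but it is the least exact of the four.

**Forces:** the vial was pressed onto its base at about 32 N before I backed off and released it. The wide bottle brushed a clamp leaf lightly on the way down, so I shifted it 1 mm.

**Left alone:** the rubber bulb and the red and turquoise bottles show no visible movement in the last picture, and the arm is clear of everything.

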